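# Sort the slip syringes and start de-airing the full ones

### The job

The slip syringes lie mixed up. Swing the keeper arm of the vibrating table well clear to the left, then lay every full syringe (plunger drawn out) level in a groove of its cradle, one to a groove with the middle of the barrel midway between the two rails, and every spent one (plunger pushed home) flat in the steel wash tray. Once the full ones are in, swing the keeper fully back over them, and only then flip the toggle switch to the left to start the table; leave the plungers as they are set and the other things where they stand.

Things in the scene. Friction and masses are not known exactly. Their poses are not given: they have to be found in the camera images.
- vibrator: grey bench vibrating table, 270 x 140 mm, fixed. Origin on the table top under its middle (long side -140 to +130); x away from the robot, y left. Two notched rails at y = -25 and +25 mm (8 thick, tops 79 mm up) form a cradle of three V grooves. Near end: control ledge, top 56 mm up, with the toggle and a fixed dial, 67 mm high, at (-115, +36). Keeper pivot at (+105, 0), boss 30 mm wide, 109 mm high.
- groove_0 (a point): where the middle of a barrel lies when a syringe rests in the far groove, 78 mm above the table. Grooves run along the vibrator's y, 48 mm apart, 90 degree V's about 28 mm wide at the mouth; between the two rails it is open (42 mm) down to the platform 16 mm below this point. A syringe may lie either way round.
- groove_1 (a point): where the middle of a barrel lies when a syringe rests in the middle groove, 78 mm above the table. Grooves run along the vibrator's y, 48 mm apart, 90 degree V's about 28 mm wide at the mouth; between the two rails it is open (42 mm) down to the platform 16 mm below this point. A syringe may lie either way round.
- groove_2 (a point): where the middle of a barrel lies when a syringe rests in the near groove, 78 mm above the table. Grooves run along the vibrator's y, 48 mm apart, 90 degree V's about 28 mm wide at the mouth; between the two rails it is open (42 mm) down to the platform 16 mm below this point. A syringe may lie either way round.
- keeper (a joint): angle of the keeper arm (rad): 0 = its stop, straight over the cradle toward the robot (the vibrator's -x); grows as it swings out to the left (clockwise from above), to a stop at 1.9. About 0.6 N at the knob moves it; it stays where it is left. Flat steel arm 20 mm wide, 89 to 98 mm above the table, 2 mm over barrels in the grooves.
- keeper_knob (a point): middle of the round upright black knob on the free end of the keeper arm, 175 mm from the pivot: 22 mm diameter (14 at its foot), 31 mm high, foot 98 mm and top 129 mm above the table. Grip it from above or push it.
- toggle (a joint): lean of the bat toggle switch (rad): -0.42 = leaning right (off), +0.42 = leaning left (on). An over-centre spring throws it to the side it leans to; about 1 N at the tip takes it over.
- toggle_tip (a point): on the axis of the toggle's steel bat, 4 mm below its end; the bat is 10 mm thick here and tapers down to its pivot, 30 mm below along the bat, 60 mm above the table. It swings along the vibrator's y, standing at vibrator x = -115.5, y = -30 mm.
- tray_floor (a point): middle of the floor of the stainless wash tray, 3 mm above the table. Tray 150 x 170 mm outside, 144 x 164 mm inside (along this point's x by y), walls 3 mm thick with a bead round the rim, top of rim 37 mm above the table; fixed.
- syringe_a_mid (a point): middle of the barrel (on its axis) of one of up to five alike white slip syringes, about 57 g, lying on its side: barrel 17 mm diameter, 66 mm long along its x; nozzle tip 45 mm toward -x; oblong finger flange 30 x 17 x 3 mm at +34.5 mm; plunger's 16 mm thumb disc ends at +49 mm plus the plunger's value. Take it across the barrel. None if absent.
- syringe_a_plunger (a joint): how far that syringe's plunger is drawn out (m): 0 to 0.004 = pushed home, spent; 0.034 to 0.042 = drawn out, full of slip. Slides at 4 N. None if absent.
- syringe_b_mid (a point): middle of the barrel (on its axis) of one of up to five alike white slip syringes, about 57 g, lying on its side: barrel 17 mm diameter, 66 mm long along its x; nozzle tip 45 mm toward -x; oblong finger flange 30 x 17 x 3 mm at +34.5 mm; plunger's 16 mm thumb disc ends at +49 mm plus the plunger's value. Take it across the barrel. None if absent.
- syringe_b_plunger (a joint): how far that syringe's plunger is drawn out (m): 0 to 0.004 = pushed home, spent; 0.034 to 0.042 = drawn out, full of slip. Slides at 4 N. None if absent.
- syringe_c_mid (a point): middle of the barrel (on its axis) of one of up to five alike white slip syringes, about 57 g, lying on its side: barrel 17 mm diameter, 66 mm long along its x; nozzle tip 45 mm toward -x; oblong finger flange 30 x 17 x 3 mm at +34.5 mm; plunger's 16 mm thumb disc ends at +49 mm plus the plunger's value. Take it across the barrel. None if absent.
- syringe_c_plunger (a joint): how far that syringe's plunger is drawn out (m): 0 to 0.004 = pushed home, spent; 0.034 to 0.042 = drawn out, full of slip. Slides at 4 N. None if absent.
- syringe_d_mid (a point): middle of the barrel (on its axis) of one of up to five alike white slip syringes, about 57 g, lying on its side: barrel 17 mm diameter, 66 mm long along its x; nozzle tip 45 mm toward -x; oblong finger flange 30 x 17 x 3 mm at +34.5 mm; plunger's 16 mm thumb disc ends at +49 mm plus the plunger's value. Take it across the barrel. None if absent.
- syringe_d_plunger (a joint): how far that syringe's plunger is drawn out (m): 0 to 0.004 = pushed home, spent; 0.034 to 0.042 = drawn out, full of slip. Slides at 4 N. None if absent.
- syringe_e_mid (a point): middle of the barrel (on its axis) of one of up to five alike white slip syringes, about 57 g, lying on its side: barrel 17 mm diameter, 66 mm long along its x; nozzle tip 45 mm toward -x; oblong finger flange 30 x 17 x 3 mm at +34.5 mm; plunger's 16 mm thumb disc ends at +49 mm plus the plunger's value. Take it across the barrel. None if absent.
- syringe_e_plunger (a joint): how far that syringe's plunger is drawn out (m): 0 to 0.004 = pushed home, spent; 0.034 to 0.042 = drawn out, full of slip. Slides at 4 N. None if absent.
- cone_pack: bystander to be left alone: three witness cones in a clay pat, 22 x 70 x 62 mm; origin under its middle.
- paint_tin: bystander to be left alone: dripped tin, 101 mm wide, 134 mm high; origin under its middle.
- pigment_jar: bystander to be left alone: jar, 68 mm wide, 104 mm high; origin under its middle.

How it is judged:
By the outcome, as a careful person would: the job done as asked, in the order asked, and still so for the second after the job is handed in, with the robot touching nothing.
Of syringe_c, syringe_d, syringe_e only 2 to 3 are there at a start; the rules pass over those that are not, and their reading is None.
At some moment in a run one of syringe_a, syringe_b, syringe_c, syringe_d, syringe_e may be knocked a few centimetres aside while the robot is not near it.
It also fails if it takes over 210 s, if anything falls off the work surface, if the arm or the gripper's body presses on something with over 40 N, if the wrist force passes 120 N, or if a joint passes its speed limit or range.

### The arm

A 7-joint arm with a two-finger parallel gripper is mounted at the origin on the work surface; the furniture and walls round the work are solid. World frame = base frame: x ahead of the robot, y to its left, z up, the work surface at z = 0. Lengths are in mm, angles in rad, forces in N, time in s.
With the tool pointing down it reaches from about 400 to 925 mm from the base axis. Payload 4.1 kg.
Tool frame: the origin (TCP) lies midway between the tips of the shut fingers; the grasp point (between the pads) lies 19 mm behind it; z points along the fingers, y is the line along which they close (so a half turn about z gives the same grasp; the last joint's range is limited). The gripper opens to 85 mm and grips with 20 to 120 N. Pads are 22 mm wide; open, the fingers measure 114 mm over their backs; the gripper's body (76 mm by 85 mm) begins 54 mm behind the grasp point. The pads swing forward as they close: fully open they stand 13 mm farther back than shut.
Start: joints at [-1.316, 0.398, 0.045, 1.537, -0.019, 1.207, -0.051], TCP at [225.183, 609.784, 231.347] pointing down, gripper open.
Joint ranges: [-2.82, 2.82], [-0.49, 2.23], [-1.37, 1.46], [0, 2.46], [-1.36, 4.5], [0.23, 2], [-2.94, 2.94]. Speed limits (rad/s): [2.57, 2.57, 3.14, 3.14, 3.14, 3.14, 3.14].

### API

Orientations are given as a unit quaternion [x, y, z, w].
In Python, from workcell import bot, eyes gives the robot as it stands.
- The arm moves only by the shell command python3 -m jog 'ROWS' [FORCE]. ROWS is JSON, a list of rows, each an object with "slide": the shift along the tool's x, y, z in mm, a list of three; "dr": the turn, a rotation vector about the tool's x, y, z in degrees, a list of three; "jaw": the opening, from -1 (shut) to 1 (fully open). In form: [{"slide": [tx, ty, tz], "dr": [ax, ay, az], "jaw": jaw}, ...]. A call has 1 to 10 rows; each row is the pose to reach, as a shift and turn from the pose commanded when the call began, along the tool's axes at that moment; what a row does not reach only later rows make up. A row lasts 1/12 s, in which the tool goes at most 41.7 mm and 7.16 degrees, less where a joint would pass 70% of its speed; a pose out of reach is approached as far as the arm can. A call with a gripper value outside its range is refused whole. The fingers move at their own pace and stop on an object; FORCE is the grip in N (left out, the last holds). Time passes only in rows, so rows that repeat a pose let the fingers close. It gives the time, the measured TCP pose, the force, the opening and the grip force at its end, in the units of the state.
- bot.get_obs(): the state, without advancing time (a new reading comes with each control period).
- eyes.snapshot(name): name is "scene" or "top"; returns a dict with "pixels" (400x640x3 uint8, blue, green, red), "fov_y" (degrees; the focal length in pixels is half the picture's height over the tangent of half this angle, whatever the lens; pixels are square), "cx", "cy" (the principal point, pixels), "k1" (the pictures are not rectified: a ray, as slopes to the right and down, at radius r is drawn at 1 + k1 r^2 times it, then the intrinsics apply), "cam_to_world" (4x4, takes a point from camera to world coordinates). Camera axes: x right, y up, looking along -z (the intrinsics and any distortion apply to the point x, -y, -z); pixel columns grow to the right and rows downward; lengths in mm; the calibration is good to about 2 mm. A picture is of the moment at which its call begins. There is no depth.
- bot.finish_job(): hands the job in; it is judged then, once.
The state is a dict: "clock": time; "joint_pos": joint angles; "dq": joint speeds; "effort": joint torques, N m; "eef_pos": TCP position; "tcp_rot": TCP orientation; "ft_force": force on the tool from outside, world axes, zero at the start; "wrist_torque": the same for the moment, N m; "gripper_width": finger opening in mm; "grasp_force": force on a finger pad.
Only numpy, scipy, OpenCV 4.12 (cv2) and the standard library are available. Lean on these libraries where they do the work, as an engineer would, in place of code of your own. Each camera call takes 0.05 s, during which the arm holds its last target. There are 200 camera calls.

## Working session

There is one attempt and no reset: what is moved stays moved. The work goes in short steps, Python scripts to look and compute and a shell command to move; the robot and the scene stay as the last step left them, time stands still between calls to the robot, and variables do not carry over. Pictures are saved under pics/ and viewed, at most 14 in all, crops included, and the job is handed in when it is done.

```bash
mkdir -p pics; ls
cat > h.py <<'E'
import numpy as np, cv2
from workcell import bot, eyes
from scipy.spatial.transform import Rotation as R
def snap(name,fn=None):
    s=eyes.snapshot(name)
    if fn: cv2.imwrite('pics/'+fn,s['pixels'])
    return s
def K(s):
    f=200/np.tan(np.radians(s['fov_y'])/2)
    return np.array([[f,0,s['cx']],[0,f,s['cy']],[0,0,1.]]),np.array([s['k1'],0,0,0.])
def ray(s,uv):
    k,d=K(s)
    p=cv2.undistortPoints(np.array(uv,float).reshape(-1,1,2),k,d).reshape(-1,2)
    T=np.array(s['cam_to_world'])
    v=np.c_[p[:,0],-p[:,1],-np.ones(len(p))]@T[:3,:3].T
    return T[:3,3],v
def onplane(s,uv,z):
    o,v=ray(s,uv); return o+v*((z-o[2])/v[:,2])[:,None]
def proj(s,P):
    k,d=K(s);T=np.linalg.inv(np.array(s['cam_to_world']))
    c=np.atleast_2d(P)@T[:3,:3].T+T[:3,3]; c=c*[1,-1,-1]
    return cv2.projectPoints(c,np.zeros(3),np.zeros(3),k,d)[0].reshape(-1,2)
def tool():
    o=bot.get_obs(); return np.array(o['eef_pos']),R.from_quat(o['tcp_rot'])
def delta(target,yaw=None):
    "tool-frame slide to world target (TCP); dr z so tool y (closing line) lies at world angle yaw deg"
    p,r=tool(); s=r.inv().apply(np.array(target)-p); out=[np.round(s,1)]
    if yaw is not None:
        y=r.apply([0,1,0]); cur=np.degrees(np.arctan2(y[1],y[0]))
        d=(yaw-cur+90)%180-90
        out.append(('dz',round(-d,1)))  # tool z down
    return out
E
python3 - <<'E'
from h import *
for n in('scene','top'):
    s=snap(n,n+'0.png'); print(n,s['fov_y'],s['cx'],s['cy'],s['k1'],np.round(s['cam_to_world'],3).tolist())
o=bot.get_obs(); print(o); print(R.from_quat(o['tcp_rot']).as_matrix().round(3))
E
```

```text
pics
scene 56.207928659729376 321.49449587589993 201.12789206840188 0.013527850702191174 [[-0.939, -0.279, 0.2, 683.592], [0.343, -0.761, 0.551, 447.784], [-0.002, 0.586, 0.811, 866.882], [0.0, 0.0, 0.0, 1.0]]
top 48.721077487619624 318.81031629066257 195.9970966516616 -0.09617550297745057 [[-0.023, 0.993, -0.112, 318.905], [-0.999, -0.026, -0.023, -64.602], [-0.026, 0.111, 0.993, 1428.725], [0.0, 0.0, 0.0, 1.0]]
{'clock': 0.1, 'joint_pos': array([-1.31597779,  0.39915414,  0.04501516,  1.53773996, -0.01871065,
        1.20689963, -0.05070863]), 'dq': array([-0.00116326, -0.00085127,  0.00109433, -0.00470701, -0.00150536,
       -0.00054734, -0.00113305]), 'effort': array([ 3.30336654e-03, -4.76265442e+01,  1.36989377e+00, -2.54946184e+01,
        1.19874958e-02,  5.05472461e-03,  1.78370078e-05]), 'eef_pos': array([224.97937544, 609.22250853, 230.34982807]), 'tcp_rot': array([ 1.75929114e-01,  9.84402435e-01, -8.83803007e-04, -1.03900218e-04]), 'ft_force': array([-0.17455641,  0.07366847, -0.14501433]), 'wrist_torque': array([ 0.02895163, -0.00019346, -0.02303911]), 'grasp_force': 0.0, 'gripper_width': 85.23032799000606}
[[-0.938  0.346 -0.001]
 [ 0.346  0.938 -0.002]
 [-0.    -0.002 -1.   ]]
```

View pics/scene0.png

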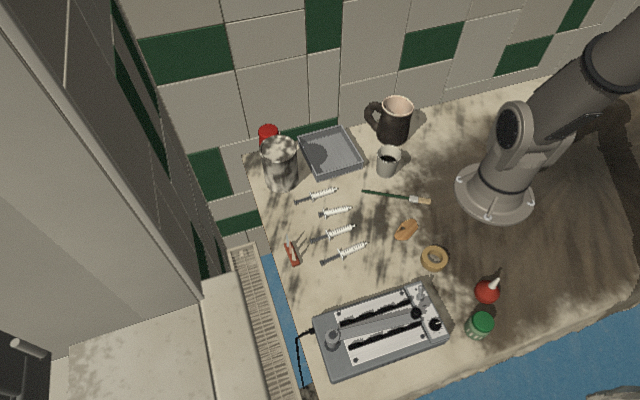

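View pics/top0.png

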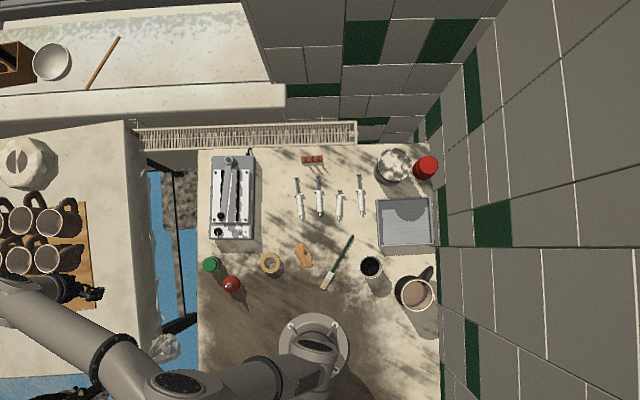

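Both views show four white syringes mid-table (top: x≈298–362, y≈175–220). The vibrator is on the left (top ≈233,197), the tray on the right (≈404,221), and the keeper lies over the cradle. I'll zoom in next.

Run:
```python
import cv2,numpy as np
a=cv2.imread('pics/top0.png')[145:255,200:440]; b=cv2.imread('pics/scene0.png')[175:385,280:460]
a=cv2.resize(a,None,fx=3.3,fy=3.3,interpolation=cv2.INTER_CUBIC);cv2.imwrite('pics/z1.png',a)
b=cv2.resize(b,None,fx=2.8,fy=2.8,interpolation=cv2.INTER_CUBIC);cv2.imwrite('pics/z2.png',b);print(a.shape,b.shape)
```

```text
(363, 792, 3) (588, 504, 3)
```

View pics/z1.png

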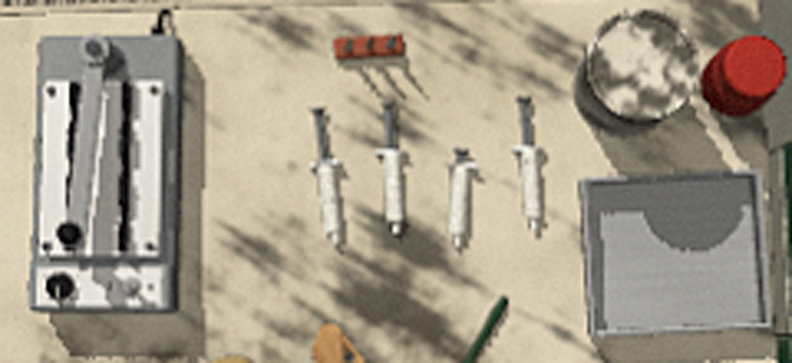

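View pics/z2.png

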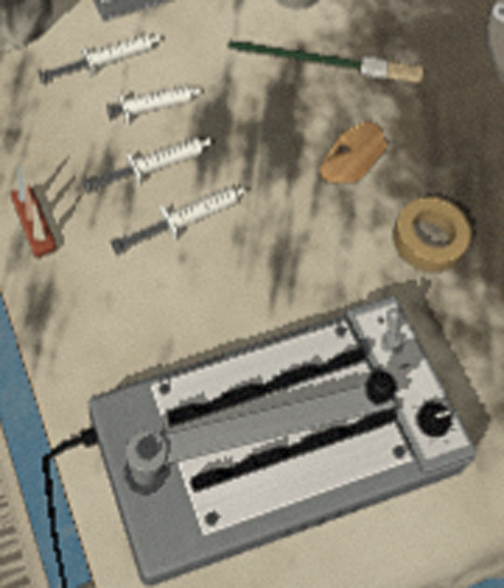

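The zooms show syringes 1, 2 and 4 from the left (top view) with plungers drawn out, and number 3 (z1 ≈460,200) spent. The keeper starts slightly left of centre, with its knob at z1 (68,233). Next I'll triangulate.

```bash
cat > m.py <<'E'
from h import *
t=eyes.snapshot('top');s=eyes.snapshot('scene')
A=lambda p:np.array(p)/3.3+[200-.35,145-.35]
B=lambda p:np.array(p)/2.8+[280-.32,175-.32]
def tri(a,b):
    o1,v1=ray(t,A(a));o2,v2=ray(s,B(b));M=np.c_[v1[0],-v2[0]]
    x=np.linalg.lstsq(M,o2-o1,rcond=None)[0];p=o1+v1[0]*x[0];q=o2+v2[0]*x[1]
    return ((p+q)/2).round(1),np.linalg.norm(p-q).round(1)
for n,a,b in[('scrNL',(52,90),(211,518)),('scrFR',(152,90),(166,387)),('nl',(45,245),(399,452)),('nr',(150,247),(341,330)),
 ('pivot',(96,46),(152,446)),('dial',(60,286),(435,416)),('knob',(68,232),(381,383)),('toggle',(126,282),(393,318))]:print(n,*tri(a,b))
print('pivot109',onplane(t,A((96,46)),109).round(1),onplane(s,B((152,446)),109).round(1))
print('dial67',onplane(t,A((60,286)),67).round(1),onplane(s,B((435,416)),67).round(1))
print('knob129',onplane(t,A((68,232)),129).round(1),onplane(s,B((381,381)),129).round(1))
print('tray rim',onplane(t,A([(582,178),(762,172),(776,326),(592,334)]),37).round(1))
# syringe barrels: white mask
for nm,I,roi in(('top',t,(285,165,375,225)),('scene',s,(310,180,375,265))):
    x0,y0,x1,y1=roi;im=I['pixels'];hsv=cv2.cvtColor(im,cv2.COLOR_BGR2HSV)
    m=((hsv[...,2]>150)&(hsv[...,1]<30)).astype(np.uint8);M=np.zeros_like(m);M[y0:y1,x0:x1]=m[y0:y1,x0:x1]
    n,l,st,c=cv2.connectedComponentsWithStats(M)
    for i in range(1,n):
        if st[i,4]<30:continue
        ys,xs=np.nonzero(l==i);P=onplane(I,np.c_[xs,ys],10)[:,:2];mu=P.mean(0)
        w,V=np.linalg.eigh(np.cov(P.T));d=V[:,1]*np.sign(V[0,1]);q=(P-mu)@d
        print(nm,st[i,:5],mu.round(1),'yaw',np.degrees(np.arctan2(d[1],d[0])).round(1),'ext',q.min().round(),q.max().round(),(mu+d*(q.min()+q.max())/2).round(1))
E
python3 m.py
```

```text
scrNL [557.7 295.2  57.6] 2.1
scrFR [553.8 196.4  64.1] 1.8
nl [407.9 300.9  61.5] 2.9
nr [403.9 200.   60.3] 2.4
pivot [587.7 243.3 103.4] 7.6
dial [368.7 286.4  61.3] 2.8
knob [415.6 264.  119.2] 2.2
toggle [371.2 215.6  91.8] 0.4
pivot109 [[589.8 239.9 109. ]] [[585.3 246.9 109. ]]
dial67 [[369.5 284.   67. ]] [[369.8 288.5  67. ]]
knob129 [[415.7 260.8 129. ]] [[417.6 265.8 129. ]]
tray rim [[ 462.3 -212.9   37. ]
 [ 463.6 -386.2   37. ]
 [ 316.2 -392.5   37. ]
 [ 313.4 -217.    37. ]]
top [356 189   8  26 107] [ 462.9 -164.9] yaw 3.7 ext -46.0 36.0 [ 457.7 -165.2]
top [314 190   8  22  99] [464.7 -29.7] yaw 3.5 ext -35.0 34.0 [464.2 -29.7]
top [294 193   9  26 113] [454.6  32.9] yaw 5.7 ext -46.0 36.0 [449.3  32.4]
top [336 194   8  25  99] [447.7 -95. ] yaw -6.5 ext -42.0 37.0 [444.9 -94.7]
scene [310 188  27  12 122] [ 459.5 -161.8] yaw 0.6 ext -42.0 35.0 [ 455.9 -161.8]
scene [322 206  29  13 140] [446.5 -91.3] yaw -4.5 ext -43.0 36.0 [443.3 -91. ]
scene [325 225  30  16 151] [462.9 -26.9] yaw 1.3 ext -45.0 35.0 [457.7 -27. ]
scene [337 242  30  18 163] [453.6  35.5] yaw 4.5 ext -45.0 34.0 [448.2  35.1]
```

```bash
python3 -c "
from h import *
print(delta([416.6,263.3,180],83))"
```

```text
[array([-299.6, -258.3,   51. ]), ('dz', np.float64(-13.3))]
```

```bash
X='{"slide":[-299.6,-258.3,51],"dr":[0,0,-13.3],"jaw":-0.2}'
python3 -m jog '[{"slide":[-299.6,-258.3,21],"dr":[0,0,-13.3],"jaw":-0.2},{"slide":[-299.6,-258.3,21],"dr":[0,0,-13.3],"jaw":-0.2},{"slide":[-299.6,-258.3,21],"dr":[0,0,-13.3],"jaw":-0.2},{"slide":[-299.6,-258.3,21],"dr":[0,0,-13.3],"jaw":-0.2},{"slide":[-299.6,-258.3,21],"dr":[0,0,-13.3],"jaw":-0.2},{"slide":[-299.6,-258.3,21],"dr":[0,0,-13.3],"jaw":-0.2},{"slide":[-299.6,-258.3,21],"dr":[0,0,-13.3],"jaw":-0.2},{"slide":[-299.6,-258.3,21],"dr":[0,0,-13.3],"jaw":-0.2},{"slide":[-299.6,-258.3,51],"dr":[0,0,-13.3],"jaw":-0.2},{"slide":[-299.6,-258.3,51],"dr":[0,0,-13.3],"jaw":-0.2}]'
python3 - <<'E'
from h import *
print(delta([416.6,263.3,104],83))
t=snap('top');s=snap('scene')
print(proj(t,[416.6,263.3,129]),proj(s,[416.6,263.3,129]))
a=t['pixels'][130:270,190:330];b=s['pixels'][200:400,300:480]
c=np.hstack([cv2.resize(a,(400,400),interpolation=2),cv2.resize(b,(360,400),interpolation=2)]);cv2.imwrite('pics/k1.png',c)
E
```

```text
clock: 1.03
eef_pos: [418.5, 259.7, 180.1]
tcp_rot: [0.063, 0.998, -0.0, 0.001]
ft_force: [-0.1, -0.1, -0.7]
gripper_width: 34.4
grasp_force: 0.0
[array([ 2.4,  3.3, 76.1]), ('dz', np.float64(-0.2))]
[[219.42002884 214.68143808]] [[415.59309916 309.4246519 ]]
```

View pics/k1.png

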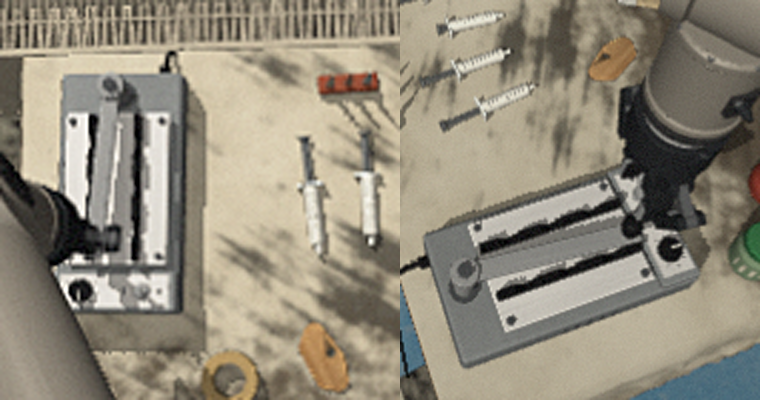

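The gripper is above the knob (k1 right panel ≈632,222), so I'll lower the open fingers round it.

```bash
python3 -m jog '[{"slide":[2.4,3.3,20],"dr":[0,0,0],"jaw":-0.2},{"slide":[2.4,3.3,40],"dr":[0,0,0],"jaw":-0.2},{"slide":[2.4,3.3,55],"dr":[0,0,0],"jaw":-0.2},{"slide":[2.4,3.3,65],"dr":[0,0,0],"jaw":-0.2},{"slide":[2.4,3.3,76],"dr":[0,0,0],"jaw":-0.2},{"slide":[2.4,3.3,76],"dr":[0,0,0],"jaw":-0.2}]'
python3 - <<'E'
from h import *
p,r=tool(); piv=np.array([587.5,243.4])
cur=np.degrees(np.arctan2(*(r.apply([0,1,0])[[1,0]])))
for d in range(0,95,6):
    a=np.radians(173.3-d); P=np.array([*(piv+175*np.array([np.cos(a),np.sin(a)])),104])
    print(d,r.inv().apply(P-p).round(1), 'dz',round(-(83.3-d-cur),1))
E
```

```text
clock: 1.63
eef_pos: [413.5, 267.0, 102.6]
tcp_rot: [0.06, 0.998, -0.001, -0.001]
ft_force: [-0.8, 0.7, 0.4]
gripper_width: 34.2
grasp_force: 0.0
0 [-0.6 -3.2 -1.4] dz -0.2
6 [-1.4 15.1 -1.4] dz 5.8
12 [-4.2 33.2 -1.4] dz 11.8
18 [-8.9 50.9 -1.5] dz 17.8
24 [-15.4  68.1  -1.5] dz 23.8
30 [-23.7  84.4  -1.6] dz 29.8
36 [-33.6  99.8  -1.7] dz 35.8
42 [-45.1 114.1  -1.7] dz 41.8
48 [-58.  127.1  -1.8] dz 47.8
54 [-72.1 138.7  -1.8] dz 53.8
60 [-87.5 148.7  -1.9] dz 59.8
66 [-103.8  157.1   -1.9] dz 65.8
72 [-120.8  163.7   -2. ] dz 71.8
78 [-138.5  168.5   -2. ] dz 77.8
84 [-156.6  171.5   -2.1] dz 83.8
90 [-174.9  172.5   -2.1] dz 89.8
```

```bash
python3 -m jog '[{"slide":[-0.9,8,-1.4],"dr":[0,0,3],"jaw":-0.2},{"slide":[-1.4,15,-1.4],"dr":[0,0,6],"jaw":-0.2},{"slide":[-4,33,-1.4],"dr":[0,0,12],"jaw":-0.2},{"slide":[-9,51,-1.4],"dr":[0,0,18],"jaw":-0.2},{"slide":[-15.5,68,-1.5],"dr":[0,0,24],"jaw":-0.2},{"slide":[-23.7,84.5,-1.5],"dr":[0,0,30],"jaw":-0.2},{"slide":[-33.6,100,-1.5],"dr":[0,0,36],"jaw":-0.2},{"slide":[-45,114,-1.5],"dr":[0,0,42],"jaw":-0.2},{"slide":[-58,127,-1.5],"dr":[0,0,48],"jaw":-0.2},{"slide":[-58,127,-1.5],"dr":[0,0,48],"jaw":-0.2}]'
python3 - <<'E'
from h import *
p,r=tool(); piv=np.array([587.5,243.4])
cur=np.degrees(np.arctan2(*(r.apply([0,1,0])[[1,0]])))
for d in range(48,100,6):
    a=np.radians(173.3-d); P=np.array([*(piv+175*np.array([np.cos(a),np.sin(a)])),104])
    print(d,r.inv().apply(P-p).round(1), 'dz',round(-(83.3-d-cur),1))
E
```

```text
clock: 2.47
eef_pos: [490.1, 389.7, 106.8]
tcp_rot: [0.462, 0.887, 0.002, 0.001]
ft_force: [0.3, 1.1, 1.0]
gripper_width: 34.0
grasp_force: 0.0
48 [-0.7 -5.1  2.7] dz -0.3
54 [-1.6 13.2  2.8] dz 5.7
60 [-4.4 31.4  2.9] dz 11.7
66 [-9.  49.1  3. ] dz 17.7
72 [-15.5  66.2   3.1] dz 23.7
78 [-23.7  82.6   3.2] dz 29.7
84 [-33.6  98.    3.2] dz 35.7
90 [-45.1 112.3   3.3] dz 41.7
96 [-58.  125.3   3.4] dz 47.7
```

```bash
python3 -m jog '[{"slide":[-1.6,13,2],"dr":[0,0,6],"jaw":-0.2},{"slide":[-4.4,31,2],"dr":[0,0,12],"jaw":-0.2},{"slide":[-9,49,2],"dr":[0,0,18],"jaw":-0.2},{"slide":[-15.5,66,2],"dr":[0,0,24],"jaw":-0.2},{"slide":[-23.7,82.6,2],"dr":[0,0,30],"jaw":-0.2},{"slide":[-33.6,98,2],"dr":[0,0,36],"jaw":-0.2},{"slide":[-45,112,2],"dr":[0,0,42],"jaw":-0.2},{"slide":[-58,125,2],"dr":[0,0,48],"jaw":-0.2},{"slide":[-58,125,2],"dr":[0,0,48],"jaw":-0.2},{"slide":[-58,125,2],"dr":[0,0,48],"jaw":-0.2}]'
python3 -m jog '[{"slide":[0,0,-20],"dr":[0,0,0],"jaw":-0.2},{"slide":[0,0,-40],"dr":[0,0,0],"jaw":-0.2},{"slide":[0,0,-80],"dr":[0,0,0],"jaw":0.2},{"slide":[0,0,-100],"dr":[0,0,0],"jaw":0.2},{"slide":[0,0,-100],"dr":[0,0,0],"jaw":0.2}]'
python3 -c "
from h import *
print(delta([447,35,160],4.5-90), delta([480,200,200],-5), bot.get_obs()['joint_pos'])"
```

```text
clock: 3.3
eef_pos: [623.8, 409.5, 104.0]
tcp_rot: [0.782, 0.623, -0.0, 0.0]
ft_force: [0.7, 0.6, -0.2]
gripper_width: 34.5
grasp_force: 0.0
clock: 3.72
eef_pos: [625.0, 412.2, 211.1]
tcp_rot: [0.781, 0.624, 0.005, -0.0]
ft_force: [0.5, 0.7, 1.0]
gripper_width: 51.2
grasp_force: 0.0
[array([-407.5,  -90.7,   47.2]), ('dz', np.float64(72.7))] [array([-239. ,  -94.7,    8.5]), ('dz', np.float64(-7.8))] [-0.96459228  0.64538458  0.54825886  1.30172991 -0.33596707  1.27437494
 -0.63494683]
```

```bash
python3 -m jog '[{"slide":[-40,-10,0],"dr":[0,0,7],"jaw":0.2},{"slide":[-80,-20,0],"dr":[0,0,14],"jaw":0.2},{"slide":[-120,-28,0],"dr":[0,0,21],"jaw":0.2},{"slide":[-160,-36,0],"dr":[0,0,28],"jaw":0.2},{"slide":[-200,-45,0],"dr":[0,0,35],"jaw":0.2},{"slide":[-240,-55,0],"dr":[0,0,42],"jaw":0.2},{"slide":[-280,-64,0],"dr":[0,0,49],"jaw":0.2},{"slide":[-320,-73,10],"dr":[0,0,56],"jaw":0.2},{"slide":[-360,-82,30],"dr":[0,0,63],"jaw":0.2},{"slide":[-400,-90,50],"dr":[0,0,70],"jaw":0.2}]'
python3 - <<'E'
from h import *
print(delta([453.5,34,120],-85.5))
t=snap('top');s=snap('scene')
a=t['pixels'][130:270,190:330];b=s['pixels'][200:400,300:480]
c=np.hstack([cv2.resize(a,(400,400),interpolation=2),cv2.resize(b,(360,400),interpolation=2)]);cv2.imwrite('pics/k2.png',c)
E
```

```text
clock: 4.55
eef_pos: [446.6, 47.3, 156.6]
tcp_rot: [0.998, 0.061, -0.0, -0.002]
ft_force: [-0.4, -0.1, -0.5]
gripper_width: 51.4
grasp_force: 0.0
[array([ 5.2, 14.1, 36.6]), ('dz', np.float64(2.5))]
```

View pics/k2.png

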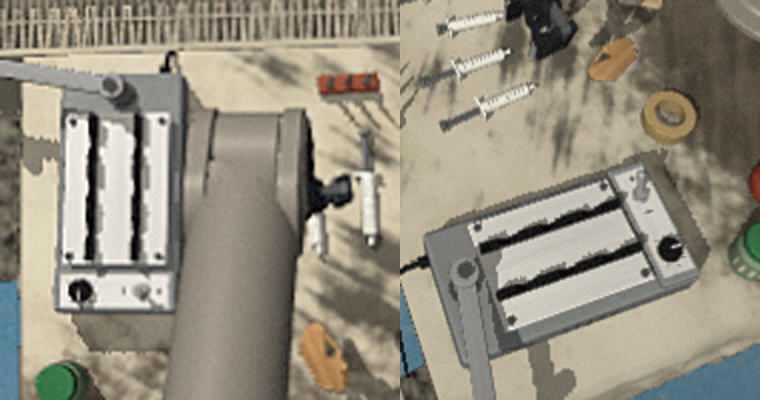

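The keeper now lies out to the left (top panel, arm from 115,90 to the left edge). The black rails are clear, so I'll find the notches from brightness profiles along the rail tops, while descending on syringe 1.

```bash
python3 - <<'E'
from h import *
s=snap('scene');g=cv2.cvtColor(s['pixels'],cv2.COLOR_BGR2GRAY).astype(np.float32);t=snap('top');gt=cv2.cvtColor(t['pixels'],cv2.COLOR_BGR2GRAY).astype(np.float32)
a=np.radians(-2);Rm=np.array([[np.cos(a),-np.sin(a)],[np.sin(a),np.cos(a)]])
X=np.arange(-84,86,4)
def strip(I,G,z,ys):
    out=[]
    for y in ys:
        P=np.c_[(np.c_[X,np.full(len(X),y)]@Rm.T)+[482.7,246.8],np.full(len(X),z)]
        q=proj(I,P).astype(np.float32);out.append(cv2.remap(G,q[None,:,0],q[None,:,1],1)[0])
    return np.array(out)
print('X',X)
for z in(77,):
  for y0 in(-25,25):
    print(y0);[print('sc',y0+d,*strip(s,g,z,[y0+d])[0].astype(int)) for d in(-12,-9,-6,-3,0,3,6)]
  for y0 in (25,-25): [print('top',y0+d,*strip(t,gt,z,[y0+d])[0].astype(int)) for d in(-6,-3,0,3,6,9)]
E
python3 -m jog '[{"slide":[5.2,14,15],"dr":[0,0,2.5],"jaw":0.2},{"slide":[5.2,14,36],"dr":[0,0,2.5],"jaw":0.2},{"slide":[5.2,14,70],"dr":[0,0,2.5],"jaw":0.2},{"slide":[5.2,14,100],"dr":[0,0,2.5],"jaw":0.2},{"slide":[5.2,14,100],"dr":[0,0,2.5],"jaw":0.2}]'
python3 -c "
from h import *
print(delta([453.5,34,4.5],-85.5))"
```

```text
X [-84 -80 -76 -72 -68 -64 -60 -56 -52 -48 -44 -40 -36 -32 -28 -24 -20 -16
 -12  -8  -4   0   4   8  12  16  20  24  28  32  36  40  44  48  52  56
  60  64  68  72  76  80  84]
-25
sc -37 104 91 198 175 186 193 191 192 193 190 192 191 192 193 191 193 193 194 195 192 194 192 194 196 194 196 194 193 195 195 195 197 196 196 195 198 199 198 200 200 195 198 197
sc -34 117 100 202 197 197 196 193 193 194 195 193 195 197 196 197 194 199 196 197 193 196 195 197 199 194 199 196 198 198 197 195 198 199 197 200 199 201 202 202 200 202 202 211
sc -31 67 101 179 158 193 199 198 198 197 189 155 192 190 198 189 181 201 192 199 197 195 196 179 187 189 187 191 200 199 200 197 198 198 172 174 188 170 188 178 199 200 200 196
sc -28 60 74 108 107 126 173 177 197 201 171 120 134 117 123 116 117 146 134 193 187 198 193 125 120 124 112 125 138 147 190 193 201 202 178 124 126 119 116 126 167 189 170 211
sc -25 65 32 38 37 31 44 57 113 138 139 106 61 38 29 43 37 48 34 81 80 182 179 116 76 35 46 38 43 45 49 95 178 180 143 118 89 45 51 47 50 57 93 175
sc -22 63 23 20 19 26 20 15 27 29 46 45 6 14 23 21 16 20 1
[... 2672 characters left out ...]
130 120 150 173 197 187 167 152 114 121 120 117 110 96 117 184 208 207 193 129 101 100 87 120 131 104 142 170 178 178 160 96 71 72 72 62 64 81 86
top -19 199 223 215 210 207 201 216 223 225 223 220 220 214 216 215 214 211 210 212 230 235 233 234 215 211 206 199 207 211 199 219 230 231 228 230 190 143 138 137 138 145 126 87
top -16 197 230 224 222 223 222 223 223 223 223 224 226 226 228 228 230 230 229 228 226 226 224 226 233 232 233 230 230 232 230 232 234 232 233 238 225 162 148 151 153 164 139 88
clock: 5.17
eef_pos: [452.3, 35.9, 53.4]
tcp_rot: [0.999, 0.042, -0.005, 0.001]
ft_force: [-0.4, 0.7, 0.5]
gripper_width: 51.1
grasp_force: 0.0
[array([ 1.5,  1.9, 48.9]), ('dz', np.float64(0.3))]
```

```bash
python3 -m jog '[{"slide":[1.5,0,20],"dr":[0,0,0.3],"jaw":0.2},{"slide":[1.5,0,40],"dr":[0,0,0.3],"jaw":0.2},{"slide":[1.5,0,48],"dr":[0,0,0.3],"jaw":0.2},{"slide":[1.5,0,48.5],"dr":[0,0,0.3],"jaw":-0.2},{"slide":[1.5,0,48.5],"dr":[0,0,0.3],"jaw":-0.8},{"slide":[1.5,0,48.5],"dr":[0,0,0.3],"jaw":-0.8},{"slide":[1.5,0,48.5],"dr":[0,0,0.3],"jaw":-0.8},{"slide":[1.5,0,48.5],"dr":[0,0,0.3],"jaw":-0.8},{"slide":[1.5,0,48.5],"dr":[0,0,0.3],"jaw":-0.8}]' 30
python3 -m jog '[{"slide":[0,0,-30],"dr":[0,0,0],"jaw":-0.8},{"slide":[0,0,-70],"dr":[0,0,0],"jaw":-0.8},{"slide":[0,0,-110],"dr":[0,0,0],"jaw":-0.8},{"slide":[0,0,-150],"dr":[0,0,0],"jaw":-0.8},{"slide":[0,0,-150],"dr":[0,0,0],"jaw":-0.8}]'
python3 -c "
from h import *
print(delta([528.2,245.2,150],-2),bot.get_obs()['joint_pos'])"
```

```text
clock: 5.92
eef_pos: [458.5, 35.1, 10.3]
tcp_rot: [0.999, 0.037, 0.001, -0.001]
ft_force: [-0.9, 0.3, 7.7]
gripper_width: 14.2
grasp_force: 29.8
clock: 6.33
eef_pos: [462.5, 34.9, 165.5]
tcp_rot: [0.999, 0.037, 0.006, -0.003]
ft_force: [1.2, 1.4, -0.5]
gripper_width: 14.3
grasp_force: 28.8
[array([  80.9, -204.8,   17.5]), ('dz', np.float64(-83.8))] [-1.08585905  0.22233955  1.04804408  2.07033005 -0.24175043  0.95977601
 -1.40735375]
```

```bash
python3 -m jog '[{"slide":[0,0,0],"dr":[0,0,0],"jaw":-0.8},{"slide":[0,0,0],"dr":[0,0,0],"jaw":-0.8},{"slide":[0,0,0],"dr":[0,0,0],"jaw":-0.8}]'
python3 - <<'E'
from h import *
print(delta([528.2,245.2,150],-2),bot.get_obs()['eef_pos'])
t=snap('top');s=snap('scene')
p,_=tool();print(proj(t,p),proj(s,p))
u,v=proj(t,p)[0].astype(int);a=t['pixels'][v-35:v+35,u-35:u+35];u,v=proj(s,p)[0].astype(int);b=s['pixels'][v-35:v+35,u-35:u+35]
c=np.hstack([cv2.resize(a,(390,390),interpolation=2),cv2.resize(b,(390,390),interpolation=2)]);cv2.imwrite('pics/g1.png',c)
E
```

```text
clock: 6.58
eef_pos: [456.0, 34.5, 157.8]
tcp_rot: [0.999, 0.037, -0.001, 0.0]
ft_force: [0.1, 0.2, -1.7]
gripper_width: 14.0
grasp_force: 28.8
[array([  87.6, -204.8,    7.5]), ('dz', np.float64(-83.8))] [455.99165436  34.53075768 157.77952737]
[[295.03998723 198.51975795]] [[353.75167928 217.56362122]]
```

View pics/g1.png

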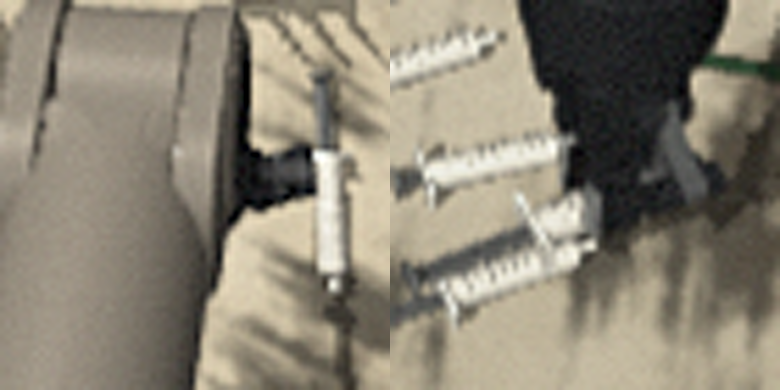

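Syringe 1 is held level, but about 4 mm off its middle toward the plunger. From here on I'll add settling rows before measuring, and compensate for this offset when placing.

```bash
python3 -m jog '[{"slide":[9,-21,0],"dr":[0,0,-7],"jaw":-0.8},{"slide":[18,-42,0],"dr":[0,0,-14],"jaw":-0.8},{"slide":[27,-63,0],"dr":[0,0,-21],"jaw":-0.8},{"slide":[36,-84,0],"dr":[0,0,-28],"jaw":-0.8},{"slide":[45,-105,0],"dr":[0,0,-35],"jaw":-0.8},{"slide":[54,-126,0],"dr":[0,0,-42],"jaw":-0.8},{"slide":[63,-147,0],"dr":[0,0,-49],"jaw":-0.8},{"slide":[72,-168,0],"dr":[0,0,-56],"jaw":-0.8},{"slide":[80,-189,0],"dr":[0,0,-63],"jaw":-0.8},{"slide":[87.9,-208.8,7.5],"dr":[0,0,-70],"jaw":-0.8}]'
python3 -m jog '[{"slide":[0,0,0],"dr":[0,0,-7],"jaw":-0.8},{"slide":[0,0,0],"dr":[0,0,-13.8],"jaw":-0.8},{"slide":[0,0,0],"dr":[0,0,-13.8],"jaw":-0.8},{"slide":[0,0,0],"dr":[0,0,-13.8],"jaw":-0.8},{"slide":[0,0,0],"dr":[0,0,-13.8],"jaw":-0.8},{"slide":[0,0,0],"dr":[0,0,-13.8],"jaw":-0.8}]'
python3 - <<'E'
from h import *
print(delta([528.2,249.2,79.5],-2),bot.get_obs()['joint_pos'])
s=snap('scene')
p,_=tool();print(p,proj(s,p))
u,v=proj(s,p)[0].astype(int);b=s['pixels'][v-45:v+45,u-45:u+45]
cv2.imwrite('pics/g2.png',cv2.resize(b,(500,500),interpolation=2)); print(u-45,v-45)
E
```

```text
clock: 7.52
eef_pos: [530.3, 250.3, 150.8]
tcp_rot: [0.796, 0.606, -0.0, 0.0]
ft_force: [0.2, -0.0, 0.4]
gripper_width: 14.0
grasp_force: 28.8
clock: 8.02
eef_pos: [529.5, 248.7, 151.1]
tcp_rot: [0.72, 0.694, -0.0, -0.0]
ft_force: [-1.2, 0.6, 0.0]
gripper_width: 14.2
grasp_force: 28.8
[array([ 0.5, -1.3, 71.6]), ('dz', np.float64(-0.1))] [-0.9509056   0.40774682  0.564354    1.79713061 -0.25293917  1.00982407
 -0.32458948]
[529.55434958 248.87994231 151.20937326] [[361.96325597 318.18949214]]
316 273
```

View pics/g2.png

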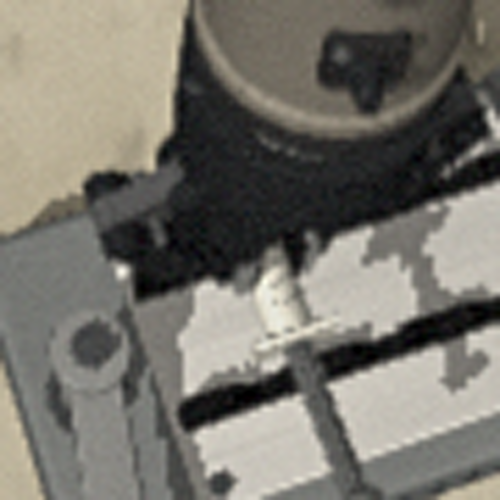

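The syringe points left from the gripper, with its flange at g2 (298,336) and thumb disc at about (362,490).

Run:
```python
from h import *
s=snap('scene')
q=np.array([[298,336],[362,490],[275,270]])/5.556+[316-.4,273-.4]
for z in(142,150):print(onplane(s,q,z).round(1))
```

```text
[[526.  277.1 142. ]
 [526.8 329.5 142. ]
 [524.2 253.8 142. ]]
[[527.8 279.  150. ]
 [528.6 330.8 150. ]
 [526.  255.9 150. ]]
```

```bash
python3 -m jog '[{"slide":[2.5,-1.3,20],"dr":[0,0,0],"jaw":-0.8},{"slide":[2.5,-1.3,40],"dr":[0,0,0],"jaw":-0.8},{"slide":[2.5,-1.3,55],"dr":[0,0,0],"jaw":-0.8},{"slide":[2.5,-1.3,62],"dr":[0,0,0],"jaw":-0.8},{"slide":[2.5,-1.3,66],"dr":[0,0,0],"jaw":-0.8},{"slide":[2.5,-1.3,70],"dr":[0,0,0],"jaw":-0.8},{"slide":[2.5,-1.3,70],"dr":[0,0,0],"jaw":-0.8},{"slide":[2.5,-1.3,70],"dr":[0,0,0],"jaw":-0.8},{"slide":[2.5,-1.3,70],"dr":[0,0,0],"jaw":-0.8}]'
```

```text
clock: 8.87
eef_pos: [528.8, 252.1, 82.2]
tcp_rot: [0.719, 0.695, 0.001, 0.0]
ft_force: [0.3, 0.2, -0.9]
gripper_width: 14.2
grasp_force: 28.8
```

```bash
python3 -m jog '[{"slide":[0,0,1.5],"dr":[0,0,0],"jaw":-0.8},{"slide":[0,0,2.5],"dr":[0,0,0],"jaw":-0.8},{"slide":[0,0,2.5],"dr":[0,0,0],"jaw":-0.8},{"slide":[0,0,2.5],"dr":[0,0,0],"jaw":-0.8}]'
python3 -m jog '[{"slide":[0,0,0],"dr":[0,0,0],"jaw":-0.5},{"slide":[0,0,0],"dr":[0,0,0],"jaw":-0.4},{"slide":[0,0,0],"dr":[0,0,0],"jaw":-0.3},{"slide":[0,0,-5],"dr":[0,0,0],"jaw":-0.3},{"slide":[0,0,-30],"dr":[0,0,0],"jaw":-0.3},{"slide":[0,0,-70],"dr":[0,0,0],"jaw":-0.3},{"slide":[0,-40,-90],"dr":[0,0,0],"jaw":0},{"slide":[-30,-60,-90],"dr":[0,0,0],"jaw":0.1},{"slide":[-70,-80,-90],"dr":[0,0,0],"jaw":0.1},{"slide":[-110,-80,-90],"dr":[0,0,0],"jaw":0.1}]'
python3 -m jog '[{"slide":[-40,0,0],"dr":[0,0,7],"jaw":0.1},{"slide":[-80,0,0],"dr":[0,0,14],"jaw":0.1},{"slide":[-120,0,0],"dr":[0,0,21],"jaw":0.1},{"slide":[-120,0,0],"dr":[0,0,28],"jaw":0.1},{"slide":[-120,0,0],"dr":[0,0,35],"jaw":0.1},{"slide":[-120,0,0],"dr":[0,0,42],"jaw":0.1},{"slide":[-120,0,0],"dr":[0,0,49],"jaw":0.1},{"slide":[-120,0,0],"dr":[0,0,56],"jaw":0.1},{"slide":[-120,0,0],"dr":[0,0,63],"jaw":0.1},{"slide":[-120,0,0],"dr":[0,0,70],"jaw":0.1}]'
python3 -m jog '[{"slide":[0,0,0],"dr":[0,0,7],"jaw":0.1},{"slide":[0,0,0],"dr":[0,0,14],"jaw":0.1},{"slide":[0,0,0],"dr":[0,0,14],"jaw":0.1},{"slide":[0,0,0],"dr":[0,0,14],"jaw":0.1},{"slide":[0,0,0],"dr":[0,0,14],"jaw":0.1}]'
python3 - <<'E'
from h import *
p,_=tool();print(p,delta([462,-27.5,100],-87.5))
s=snap('scene');t=snap('top')
a=t['pixels'][140:250,195:285];b=s['pixels'][250:390,300:450]
c=np.hstack([cv2.resize(a,(368,450),interpolation=2),cv2.resize(b,(428,400),interpolation=2)[:450] if 0 else cv2.copyMakeBorder(cv2.resize(b,(428,400),interpolation=2),0,50,0,0,0)])
cv2.imwrite('pics/p1.png',c)
E
```

```text
clock: 9.2
eef_pos: [530.3, 252.2, 80.4]
tcp_rot: [0.719, 0.695, 0.002, 0.001]
ft_force: [1.8, -0.7, 5.5]
gripper_width: 14.2
grasp_force: 30.2
clock: 10.03
eef_pos: [440.8, 146.6, 168.7]
tcp_rot: [0.717, 0.697, -0.001, -0.002]
ft_force: [1.3, -0.7, -0.0]
gripper_width: 47.4
grasp_force: 0.0
clock: 10.87
eef_pos: [440.2, 25.7, 169.0]
tcp_rot: [0.988, 0.154, -0.0, -0.0]
ft_force: [0.3, 0.4, -0.2]
gripper_width: 47.2
grasp_force: 0.0
clock: 11.28
eef_pos: [440.5, 25.8, 168.9]
tcp_rot: [0.999, 0.036, -0.0, -0.0]
ft_force: [0.0, -0.2, -0.2]
gripper_width: 46.7
grasp_force: 0.0
[440.47231479  25.83370223 168.94749493] [array([17.6, 54.8, 68.9]), ('dz', np.float64(1.7))]
```

View pics/p1.png

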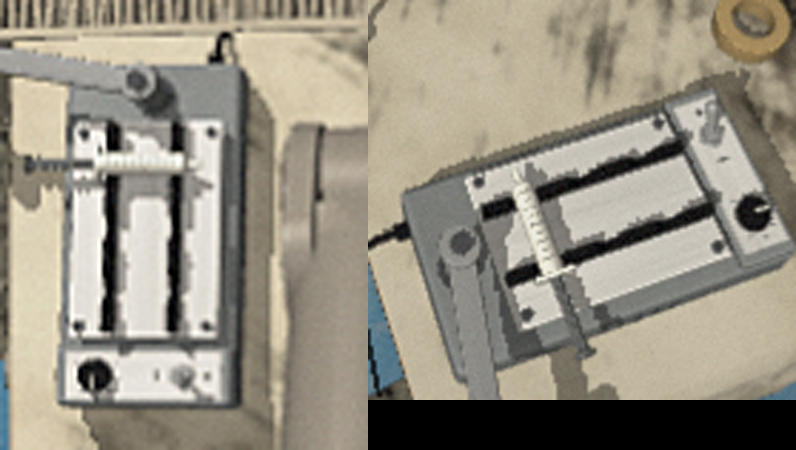

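Syringe 1 lies level across both rails in the far groove, plunger to the left (top flange 100,160; nozzle 193,163).

```bash
cat > vib.py <<'E'
from h import *
a=np.radians(-2);Rm=np.array([[np.cos(a),-np.sin(a)],[np.sin(a),np.cos(a)]])
def vf(P): return ((P[:,:2]-[482.7,246.8])@Rm).round(1)
E
python3 - <<'E'
from vib import *
t=snap('top');s=snap('scene')
print('top',vf(onplane(t,np.array([[100,160],[186,163],[195,163]])/4.09+[194.6,139.6],78)))
print('sc',vf(onplane(s,np.array([[188,272],[153,181],[149,170]])/2.853+[299.6,249.6],78)))
E
python3 -m jog '[{"slide":[17.6,54.8,20],"dr":[0,0,1.7],"jaw":0.1},{"slide":[17.6,54.8,50],"dr":[0,0,1.7],"jaw":0.1},{"slide":[17.6,54.8,90],"dr":[0,0,1.7],"jaw":0.1},{"slide":[17.6,54.8,119],"dr":[0,0,1.7],"jaw":0.1},{"slide":[17.6,54.8,119],"dr":[0,0,1.7],"jaw":0.1},{"slide":[17.6,54.8,119],"dr":[0,0,1.7],"jaw":0.1},{"slide":[17.6,54.8,119],"dr":[0,0,1.7],"jaw":0.1}]'
python3 m.py | tail -8; python3 -c "
from h import *
print(delta([462,-27.5,4],-87.5))"
```

```text
top [[ 49.3  32.5]
 [ 47.4 -34.1]
 [ 47.4 -41. ]]
sc [[ 45.1  35.8]
 [ 45.3 -33.2]
 [ 45.2 -42. ]]
clock: 12.07
eef_pos: [463.3, -27.8, 51.3]
tcp_rot: [1.0, 0.021, 0.001, -0.0]
ft_force: [1.2, -1.0, 0.2]
gripper_width: 46.9
grasp_force: 0.0
 [ 463.6 -386.2   37. ]
 [ 316.2 -392.5   37. ]
 [ 313.4 -217.    37. ]]
top [355 189   9  26 112] [ 462.2 -164.8] yaw 4.0 ext -46.0 37.0 [ 457.6 -165.1]
top [336 194   8  25  80] [447.7 -96.1] yaw -8.8 ext -42.0 37.0 [445.  -95.7]
scene [310 190  16  11  78] [ 473.9 -161. ] yaw 1.2 ext -24.0 23.0 [ 473.1 -161.1]
scene [322 208  10  11  52] [471.3 -93.8] yaw -6.1 ext -13.0 11.0 [469.9 -93.7]
scene [325 228  16  13  83] [480.4 -26.6] yaw 2.7 ext -22.0 18.0 [478.4 -26.7]
[array([-2.1,  0.2, 47.9]), ('dz', np.float64(-0.1))]
```

```bash
python3 -m jog '[{"slide":[-1.5,0,20],"dr":[0,0,0],"jaw":0.1},{"slide":[-1.5,0,38],"dr":[0,0,0],"jaw":0.0},{"slide":[-1.5,0,46],"dr":[0,0,0],"jaw":-0.2},{"slide":[-1.5,0,47],"dr":[0,0,0],"jaw":-0.3},{"slide":[-1.5,0,47],"dr":[0,0,0],"jaw":-0.3},{"slide":[-1.5,0,47],"dr":[0,0,0],"jaw":-0.3}]' 30
python3 -m jog '[{"slide":[0,0,0],"dr":[0,0,0],"jaw":-0.5},{"slide":[0,0,0],"dr":[0,0,0],"jaw":-0.8},{"slide":[0,0,0],"dr":[0,0,0],"jaw":-0.8},{"slide":[0,0,0],"dr":[0,0,0],"jaw":-0.8},{"slide":[0,0,0],"dr":[0,0,0],"jaw":-0.8}]' 30
```

```text
clock: 12.67
eef_pos: [461.6, -27.7, 4.0]
tcp_rot: [1.0, 0.02, 0.001, -0.0]
ft_force: [0.2, 0.1, -0.2]
gripper_width: 29.8
grasp_force: 0.0
clock: 13.08
eef_pos: [461.5, -27.8, 3.9]
tcp_rot: [1.0, 0.02, 0.001, -0.0]
ft_force: [-1.1, 1.3, 6.2]
gripper_width: 15.3
grasp_force: 29.0
```

```bash
python3 -m jog '[{"slide":[0,0,-30],"dr":[0,0,0],"jaw":-0.8},{"slide":[0,0,-70],"dr":[0,0,0],"jaw":-0.8},{"slide":[0,0,-110],"dr":[0,0,0],"jaw":-0.8},{"slide":[0,0,-146],"dr":[0,0,0],"jaw":-0.8},{"slide":[4,-37,-146],"dr":[0,0,-7],"jaw":-0.8},{"slide":[8,-74,-146],"dr":[0,0,-14],"jaw":-0.8},{"slide":[12,-111,-146],"dr":[0,0,-21],"jaw":-0.8},{"slide":[16,-148,-146],"dr":[0,0,-28],"jaw":-0.8},{"slide":[20,-185,-146],"dr":[0,0,-35],"jaw":-0.8},{"slide":[24,-222,-146],"dr":[0,0,-42],"jaw":-0.8}]'
python3 -m jog '[{"slide":[0,0,0],"dr":[0,0,-7],"jaw":-0.8},{"slide":[0,0,0],"dr":[0,0,-14],"jaw":-0.8},{"slide":[0,0,0],"dr":[0,0,-21],"jaw":-0.8},{"slide":[0,0,0],"dr":[0,0,-28],"jaw":-0.8},{"slide":[0,0,0],"dr":[0,0,-35],"jaw":-0.8},{"slide":[0,0,0],"dr":[0,0,-43.5],"jaw":-0.8},{"slide":[0,0,0],"dr":[0,0,-43.5],"jaw":-0.8},{"slide":[0,0,0],"dr":[0,0,-43.5],"jaw":-0.8},{"slide":[0,0,0],"dr":[0,0,-43.5],"jaw":-0.8},{"slide":[0,0,0],"dr":[0,0,-43.5],"jaw":-0.8}]'
python3 -c "
from h import *
print(delta([480.2,246.9,150],-2))"
```

```text
clock: 13.92
eef_pos: [475.2, 196.9, 149.4]
tcp_rot: [0.925, 0.38, 0.0, -0.0]
ft_force: [0.1, -1.1, -0.4]
gripper_width: 15.0
grasp_force: 30.0
clock: 14.75
eef_pos: [475.5, 195.0, 149.0]
tcp_rot: [0.721, 0.693, 0.0, 0.0]
ft_force: [0.1, -1.0, -0.6]
gripper_width: 15.8
grasp_force: 29.9
[array([52.1,  2.7, -1. ]), ('dz', np.float64(-0.3))]
```

```bash
python3 -m jog '[{"slide":[20,1,-1],"dr":[0,0,-0.3],"jaw":-0.8},{"slide":[52,2.7,-1],"dr":[0,0,-0.3],"jaw":-0.8},{"slide":[52,2.7,20],"dr":[0,0,-0.3],"jaw":-0.8},{"slide":[52,2.7,45],"dr":[0,0,-0.3],"jaw":-0.8},{"slide":[52,2.7,60],"dr":[0,0,-0.3],"jaw":-0.8},{"slide":[52,2.7,68],"dr":[0,0,-0.3],"jaw":-0.8},{"slide":[52,2.7,71],"dr":[0,0,-0.3],"jaw":-0.8},{"slide":[52,2.7,73],"dr":[0,0,-0.3],"jaw":-0.8},{"slide":[52,2.7,73],"dr":[0,0,-0.3],"jaw":-0.8},{"slide":[52,2.7,73],"dr":[0,0,-0.3],"jaw":-0.8}]'
```

```text
clock: 15.58
eef_pos: [480.8, 247.3, 76.8]
tcp_rot: [0.719, 0.695, 0.001, 0.0]
ft_force: [0.3, -1.0, -1.3]
gripper_width: 15.5
grasp_force: 29.9
```

```bash
python3 -m jog '[{"slide":[0,0,1.5],"dr":[0,0,0],"jaw":-0.8},{"slide":[0,0,2.5],"dr":[0,0,0],"jaw":-0.8},{"slide":[0,0,2.5],"dr":[0,0,0],"jaw":-0.8},{"slide":[0,0,2.5],"dr":[0,0,0],"jaw":-0.8}]'
python3 -m jog '[{"slide":[0,0,0],"dr":[0,0,0],"jaw":-0.5},{"slide":[0,0,0],"dr":[0,0,0],"jaw":-0.4},{"slide":[0,0,0],"dr":[0,0,0],"jaw":-0.3},{"slide":[0,0,-5],"dr":[0,0,0],"jaw":-0.3},{"slide":[0,0,-30],"dr":[0,0,0],"jaw":-0.3},{"slide":[0,0,-70],"dr":[0,0,0],"jaw":-0.3},{"slide":[0,0,-90],"dr":[0,0,0],"jaw":0},{"slide":[-40,0,-90],"dr":[0,0,0],"jaw":0},{"slide":[-80,0,-90],"dr":[0,0,0],"jaw":0},{"slide":[-120,0,-90],"dr":[0,0,0],"jaw":0.1}]'
python3 -m jog '[{"slide":[-40,0,0],"dr":[0,0,7],"jaw":0.1},{"slide":[-80,0,0],"dr":[0,0,14],"jaw":0.1},{"slide":[-120,0,0],"dr":[0,0,21],"jaw":0.1},{"slide":[-160,0,0],"dr":[0,0,28],"jaw":0.1},{"slide":[-200,0,0],"dr":[0,0,35],"jaw":0.1},{"slide":[-240,0,0],"dr":[0,0,42],"jaw":0.1},{"slide":[-280,-10,0],"dr":[0,0,49],"jaw":0.1},{"slide":[-290,-20,0],"dr":[0,0,56],"jaw":0.1},{"slide":[-290,-20,0],"dr":[0,0,63],"jaw":0.1},{"slide":[-290,-20,0],"dr":[0,0,70],"jaw":0.1}]'
python3 -m jog '[{"slide":[0,0,0],"dr":[0,0,7],"jaw":0.1},{"slide":[0,0,0],"dr":[0,0,14],"jaw":0.1},{"slide":[0,0,0],"dr":[0,0,14],"jaw":0.1},{"slide":[0,0,0],"dr":[0,0,14],"jaw":0.1}]'
python3 - <<'E'
from h import *
p,_=tool();print(p,delta([461.3,-163.3,100],-87.5))
s=snap('scene');t=snap('top')
a=t['pixels'][140:250,195:285];b=s['pixels'][180:390,300:450]
c=np.hstack([cv2.resize(a,(368,450),interpolation=2),cv2.resize(b,(428,599),interpolation=2)[:450] if 0 else cv2.resize(b,(321,450),interpolation=2)])
cv2.imwrite('pics/p2.png',c)
E
```

```text
clock: 15.92
eef_pos: [481.6, 247.4, 74.5]
tcp_rot: [0.719, 0.695, 0.002, 0.0]
ft_force: [1.4, -0.9, 4.9]
gripper_width: 15.6
grasp_force: 30.4
clock: 16.75
eef_pos: [475.9, 126.2, 164.0]
tcp_rot: [0.718, 0.696, 0.0, 0.0]
ft_force: [0.4, -0.5, 0.5]
gripper_width: 46.7
grasp_force: 0.0
clock: 17.58
eef_pos: [445.4, -163.6, 163.4]
tcp_rot: [0.988, 0.153, -0.0, -0.001]
ft_force: [-0.4, 0.2, 0.4]
gripper_width: 46.9
grasp_force: 0.0
clock: 17.92
eef_pos: [446.5, -161.9, 163.3]
tcp_rot: [0.999, 0.038, -0.0, -0.0]
ft_force: [0.0, 0.1, 0.8]
gripper_width: 46.9
grasp_force: 0.0
[ 446.54386746 -161.93424705  163.32334255] [array([14.6,  2.5, 63.3]), ('dz', np.float64(1.8))]
```

View pics/p2.png

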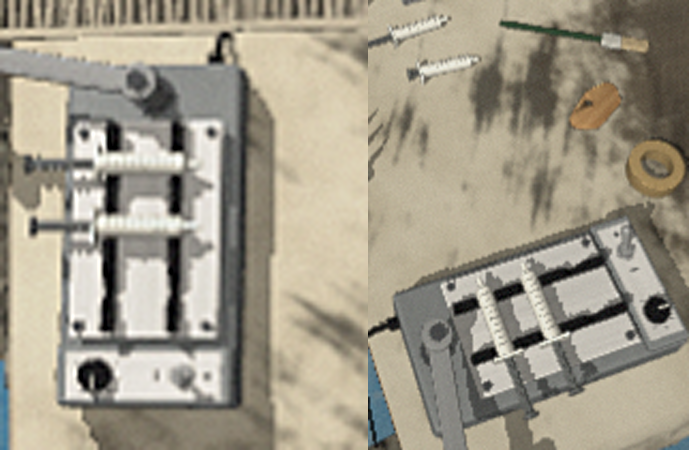

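Two full syringes are seated. Now for syringe 4 (third full one).

```bash
python3 - <<'E'
from vib import *
t=snap('top');s=snap('scene')
print('top',vf(onplane(t,np.array([[96,228],[195,226]])/4.09+[194.6,139.6],78)))
print('sc',vf(onplane(s,np.array([[184,340],[161,264],[138,353]])/2.143+[299.6,179.6],78)))
E
python3 -m jog '[{"slide":[14.6,2.5,20],"dr":[0,0,1.8],"jaw":0.1},{"slide":[14.6,2.5,50],"dr":[0,0,1.8],"jaw":0.1},{"slide":[14.6,2.5,90],"dr":[0,0,1.8],"jaw":0.1},{"slide":[14.6,2.5,119],"dr":[0,0,1.8],"jaw":0.1},{"slide":[14.6,2.5,119],"dr":[0,0,1.8],"jaw":0.1},{"slide":[14.6,2.5,119],"dr":[0,0,1.8],"jaw":0.1},{"slide":[14.6,2.5,119],"dr":[0,0,1.8],"jaw":0.1}]'
python3 m.py | grep -E '^(top|scene)'; python3 -c "
from h import *
print(delta([461.3,-163.3,4],-87.5))"
```

```text
top [[ -3.   33.6]
 [ -0.8 -42.6]]
sc [[  1.2  36.2]
 [ -7.1 -39.8]
 [ 47.6  33.7]]
clock: 18.7
eef_pos: [462.7, -164.4, 45.9]
tcp_rot: [1.0, 0.02, 0.001, 0.0]
ft_force: [0.7, 0.8, 0.1]
gripper_width: 47.3
grasp_force: 0.0
scene [310 187  23  13  90] [ 467.9 -160.8] yaw 0.1 ext -41.0 27.0 [ 461.  -160.8]
scene [322 206  30  13 144] [446.2 -91. ] yaw -4.4 ext -44.0 37.0 [442.4 -90.8]
[array([-2.1, -1. , 42.4]), ('dz', np.float64(-0.2))]
```

```bash
python3 -m jog '[{"slide":[-1.5,-1,20],"dr":[0,0,0],"jaw":0.1},{"slide":[-1.5,-1,34],"dr":[0,0,0],"jaw":0.0},{"slide":[-1.5,-1,41],"dr":[0,0,0],"jaw":-0.2},{"slide":[-1.5,-1,41.5],"dr":[0,0,0],"jaw":-0.3},{"slide":[-1.5,-1,41.5],"dr":[0,0,0],"jaw":-0.3},{"slide":[-1.5,-1,41.5],"dr":[0,0,0],"jaw":-0.3}]' 30
python3 -m jog '[{"slide":[0,0,0],"dr":[0,0,0],"jaw":-0.5},{"slide":[0,0,0],"dr":[0,0,0],"jaw":-0.8},{"slide":[0,0,0],"dr":[0,0,0],"jaw":-0.8},{"slide":[0,0,0],"dr":[0,0,0],"jaw":-0.8},{"slide":[0,0,0],"dr":[0,0,0],"jaw":-0.8}]' 30
python3 -m jog '[{"slide":[0,0,-30],"dr":[0,0,0],"jaw":-0.8},{"slide":[0,0,-70],"dr":[0,0,0],"jaw":-0.8},{"slide":[0,0,-110],"dr":[0,0,0],"jaw":-0.8},{"slide":[0,0,-146],"dr":[0,0,0],"jaw":-0.8},{"slide":[0,-40,-146],"dr":[0,0,-7],"jaw":-0.8},{"slide":[0,-80,-146],"dr":[0,0,-14],"jaw":-0.8},{"slide":[0,-120,-146],"dr":[0,0,-21],"jaw":-0.8},{"slide":[0,-160,-146],"dr":[0,0,-28],"jaw":-0.8},{"slide":[0,-200,-146],"dr":[0,0,-35],"jaw":-0.8},{"slide":[0,-240,-146],"dr":[0,0,-42],"jaw":-0.8}]'
python3 -m jog '[{"slide":[0,0,0],"dr":[0,0,-7],"jaw":-0.8},{"slide":[0,0,0],"dr":[0,0,-14],"jaw":-0.8},{"slide":[0,0,0],"dr":[0,0,-21],"jaw":-0.8},{"slide":[0,0,0],"dr":[0,0,-28],"jaw":-0.8},{"slide":[0,0,0],"dr":[0,0,-35],"jaw":-0.8},{"slide":[0,0,0],"dr":[0,0,-43.5],"jaw":-0.8},{"slide":[0,0,0],"dr":[0,0,-43.5],"jaw":-0.8},{"slide":[0,0,0],"dr":[0,0,-43.5],"jaw":-0.8},{"slide":[0,0,0],"dr":[0,0,-43.5],"jaw":-0.8},{"slide":[0,0,0],"dr":[0,0,-43.5],"jaw":-0.8}]'
python3 -c "
from h import *
print(delta([432.2,248.6,150],-2))"
```

```text
clock: 19.3
eef_pos: [461.0, -163.0, 4.0]
tcp_rot: [1.0, 0.02, 0.001, 0.0]
ft_force: [0.3, 0.3, -0.9]
gripper_width: 29.8
grasp_force: 0.0
clock: 19.72
eef_pos: [460.8, -163.0, 3.8]
tcp_rot: [1.0, 0.02, 0.001, -0.0]
ft_force: [-0.8, 0.4, 6.4]
gripper_width: 15.8
grasp_force: 29.2
clock: 20.55
eef_pos: [449.6, 79.1, 149.3]
tcp_rot: [0.925, 0.38, 0.001, -0.0]
ft_force: [1.0, -1.1, 0.4]
gripper_width: 15.6
grasp_force: 29.9
clock: 21.38
eef_pos: [450.2, 77.0, 148.9]
tcp_rot: [0.721, 0.693, 0.0, -0.0]
ft_force: [-0.8, 0.1, -0.8]
gripper_width: 15.7
grasp_force: 29.9
[array([170.7, -24.8,  -1.1]), ('dz', np.float64(-0.3))]
```

```bash
python3 -m jog '[{"slide":[40,-6,-1],"dr":[0,0,-0.3],"jaw":-0.8},{"slide":[80,-12,-1],"dr":[0,0,-0.3],"jaw":-0.8},{"slide":[120,-18,-1],"dr":[0,0,-0.3],"jaw":-0.8},{"slide":[150,-24.8,-1],"dr":[0,0,-0.3],"jaw":-0.8},{"slide":[170.7,-24.8,-1],"dr":[0,0,-0.3],"jaw":-0.8},{"slide":[170.7,-24.8,20],"dr":[0,0,-0.3],"jaw":-0.8},{"slide":[170.7,-24.8,45],"dr":[0,0,-0.3],"jaw":-0.8},{"slide":[170.7,-24.8,65],"dr":[0,0,-0.3],"jaw":-0.8},{"slide":[170.7,-24.8,71],"dr":[0,0,-0.3],"jaw":-0.8},{"slide":[170.7,-24.8,72],"dr":[0,0,-0.3],"jaw":-0.8}]'
python3 -m jog '[{"slide":[0,0,0.5],"dr":[0,0,0],"jaw":-0.8},{"slide":[0,0,0.5],"dr":[0,0,0],"jaw":-0.8},{"slide":[0,0,0.5],"dr":[0,0,0],"jaw":-0.8}]'
python3 -c "
from h import *
print(delta([432.2,248.6,74.5],-2))"
```

```text
clock: 22.22
eef_pos: [432.2, 248.3, 76.3]
tcp_rot: [0.719, 0.695, -0.0, 0.0]
ft_force: [0.1, -0.4, -0.3]
gripper_width: 15.4
grasp_force: 29.8
clock: 22.47
eef_pos: [432.1, 248.8, 77.0]
tcp_rot: [0.719, 0.695, 0.0, -0.0]
ft_force: [-0.1, 0.0, 0.2]
gripper_width: 15.6
grasp_force: 29.8
[array([-0.2,  0.1,  2.5]), ('dz', np.float64(0.1))]
```

```bash
python3 -m jog '[{"slide":[0,0,1.5],"dr":[0,0,0],"jaw":-0.8},{"slide":[0,0,2.7],"dr":[0,0,0],"jaw":-0.8},{"slide":[0,0,2.7],"dr":[0,0,0],"jaw":-0.8},{"slide":[0,0,2.7],"dr":[0,0,0],"jaw":-0.8}]'
python3 -m jog '[{"slide":[0,0,0],"dr":[0,0,0],"jaw":-0.5},{"slide":[0,0,0],"dr":[0,0,0],"jaw":-0.4},{"slide":[0,0,0],"dr":[0,0,0],"jaw":-0.3},{"slide":[0,0,-5],"dr":[0,0,0],"jaw":-0.3},{"slide":[0,0,-30],"dr":[0,0,0],"jaw":-0.3},{"slide":[0,0,-70],"dr":[0,0,0],"jaw":-0.3},{"slide":[0,0,-90],"dr":[0,0,0],"jaw":0},{"slide":[-40,0,-90],"dr":[0,0,0],"jaw":0},{"slide":[-80,0,-90],"dr":[0,0,0],"jaw":0},{"slide":[-120,0,-90],"dr":[0,0,0],"jaw":0.1}]'
python3 -m jog '[{"slide":[-40,0,0],"dr":[0,0,7],"jaw":0.1},{"slide":[-80,0,0],"dr":[0,0,14],"jaw":0.1},{"slide":[-120,0,0],"dr":[0,0,21],"jaw":0.1},{"slide":[-160,0,0],"dr":[0,0,28],"jaw":0.1},{"slide":[-200,0,0],"dr":[0,0,35],"jaw":0.1},{"slide":[-222,5,0],"dr":[0,0,42],"jaw":0.1},{"slide":[-222,10,0],"dr":[0,0,49],"jaw":0.1},{"slide":[-222,10,0],"dr":[0,0,56],"jaw":0.1},{"slide":[-222,10,0],"dr":[0,0,63],"jaw":0.1},{"slide":[-222,10,0],"dr":[0,0,70],"jaw":0.1}]'
python3 -m jog '[{"slide":[0,0,0],"dr":[0,0,7],"jaw":0.1},{"slide":[0,0,0],"dr":[0,0,14],"jaw":0.1},{"slide":[0,0,0],"dr":[0,0,21],"jaw":0.1},{"slide":[0,0,0],"dr":[0,0,23],"jaw":0.1},{"slide":[0,0,0],"dr":[0,0,23],"jaw":0.1},{"slide":[0,0,0],"dr":[0,0,23],"jaw":0.1}]'
python3 - <<'E'
from h import *
p,_=tool();print(p,delta([448.5,-93.2,100],-95.5))
s=snap('scene');t=snap('top')
a=t['pixels'][140:250,195:285];b=s['pixels'][180:390,300:450]
c=np.hstack([cv2.resize(a,(368,450),interpolation=2),cv2.resize(b,(321,450),interpolation=2)])
cv2.imwrite('pics/p3.png',c)
E
python3 m.py | grep -E '^(top|scene)'
```

```text
clock: 22.8
eef_pos: [433.3, 249.1, 74.7]
tcp_rot: [0.719, 0.695, 0.002, 0.0]
ft_force: [1.9, -0.6, 4.9]
gripper_width: 15.4
grasp_force: 30.4
clock: 23.63
eef_pos: [427.6, 127.8, 164.2]
tcp_rot: [0.718, 0.696, 0.0, -0.0]
ft_force: [-0.3, -0.2, -0.2]
gripper_width: 47.2
grasp_force: 0.0
clock: 24.47
eef_pos: [430.2, -93.7, 163.7]
tcp_rot: [0.988, 0.154, -0.0, -0.0]
ft_force: [0.2, -0.2, 0.0]
gripper_width: 47.0
grasp_force: 0.0
clock: 24.97
eef_pos: [430.4, -93.3, 163.6]
tcp_rot: [0.999, -0.042, -0.0, -0.0]
ft_force: [-0.7, 0.2, -0.6]
gripper_width: 47.4
grasp_force: 0.0
[430.44938713 -93.28495298 163.64682515] [array([18. , -1.6, 63.6]), ('dz', np.float64(0.7))]
scene [322 206  29  14 143] [447.  -91.1] yaw -4.2 ext -43.0 36.0 [443.3 -90.8]
```

View pics/p3.png

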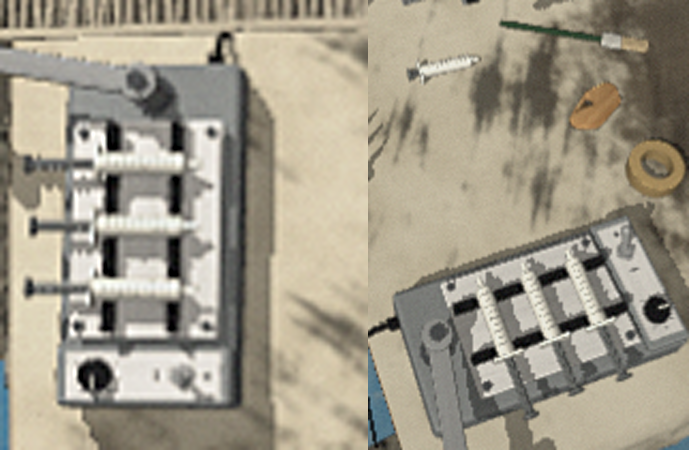

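```bash
python3 -m jog '[{"slide":[18,-1.6,20],"dr":[0,0,0.7],"jaw":0.1},{"slide":[18,-1.6,60],"dr":[0,0,0.7],"jaw":0.1},{"slide":[18,-1.6,100],"dr":[0,0,0.7],"jaw":0.1},{"slide":[18,-1.6,119],"dr":[0,0,0.7],"jaw":0.1},{"slide":[18,-1.6,119],"dr":[0,0,0.7],"jaw":0.1},{"slide":[18,-1.6,119],"dr":[0,0,0.7],"jaw":0.1},{"slide":[18,-1.6,119],"dr":[0,0,0.7],"jaw":0.1}]'
python3 -c "
from h import *
print(delta([448.5,-93.2,4],-95.5))"
```

```text
clock: 25.75
eef_pos: [450.1, -93.9, 46.0]
tcp_rot: [0.999, -0.049, 0.001, 0.0]
ft_force: [0.8, 0.5, 0.9]
gripper_width: 46.7
grasp_force: 0.0
[array([-1.7, -0.6, 42. ]), ('dz', np.float64(-0.1))]
```

```bash
python3 -m jog '[{"slide":[-1.5,-0.6,20],"dr":[0,0,0],"jaw":0.1},{"slide":[-1.5,-0.6,34],"dr":[0,0,0],"jaw":0.0},{"slide":[-1.5,-0.6,41],"dr":[0,0,0],"jaw":-0.2},{"slide":[-1.5,-0.6,41.5],"dr":[0,0,0],"jaw":-0.3},{"slide":[-1.5,-0.6,41.5],"dr":[0,0,0],"jaw":-0.3},{"slide":[-1.5,-0.6,41.5],"dr":[0,0,0],"jaw":-0.5},{"slide":[-1.5,-0.6,41.5],"dr":[0,0,0],"jaw":-0.8},{"slide":[-1.5,-0.6,41.5],"dr":[0,0,0],"jaw":-0.8},{"slide":[-1.5,-0.6,41.5],"dr":[0,0,0],"jaw":-0.8},{"slide":[-1.5,-0.6,41.5],"dr":[0,0,0],"jaw":-0.8}]' 30
python3 -m jog '[{"slide":[0,0,-40],"dr":[0,0,0],"jaw":-0.8},{"slide":[0,0,-80],"dr":[0,0,0],"jaw":-0.8},{"slide":[0,0,-110],"dr":[0,0,0],"jaw":-0.8},{"slide":[-8,40,-110],"dr":[0,0,0],"jaw":-0.8},{"slide":[-16,80,-110],"dr":[0,0,0],"jaw":-0.8},{"slide":[-24,120,-110],"dr":[0,0,0],"jaw":-0.8},{"slide":[-32,160,-110],"dr":[0,0,0],"jaw":-0.8},{"slide":[-38.7,200,-110],"dr":[0,0,0],"jaw":-0.8},{"slide":[-38.7,213.6,-110],"dr":[0,0,0],"jaw":-0.8},{"slide":[-38.7,213.6,-110],"dr":[0,0,0],"jaw":-0.8}]'
python3 -m jog '[{"slide":[0,0,30],"dr":[0,0,0],"jaw":-0.8},{"slide":[0,0,60],"dr":[0,0,0],"jaw":-0.8},{"slide":[0,0,85],"dr":[0,0,0],"jaw":-0.8},{"slide":[0,0,100],"dr":[0,0,0],"jaw":-0.8},{"slide":[0,0,104],"dr":[0,0,0],"jaw":-0.8},{"slide":[0,0,106],"dr":[0,0,0],"jaw":-0.8},{"slide":[0,0,106],"dr":[0,0,0],"jaw":-0.8},{"slide":[0,0,106],"dr":[0,0,0],"jaw":-0.8}]'
```

```text
clock: 26.58
eef_pos: [448.5, -92.8, 4.4]
tcp_rot: [0.999, -0.049, 0.001, -0.0]
ft_force: [-1.4, 0.8, 6.3]
gripper_width: 15.8
grasp_force: 29.3
clock: 27.42
eef_pos: [386.5, -306.5, 114.4]
tcp_rot: [0.999, -0.052, 0.001, 0.002]
ft_force: [-0.1, -0.6, 0.0]
gripper_width: 15.7
grasp_force: 29.8
clock: 28.08
eef_pos: [389.0, -301.0, 8.0]
tcp_rot: [0.999, -0.048, 0.001, -0.0]
ft_force: [0.5, -0.5, -0.2]
gripper_width: 15.2
grasp_force: 29.8
```

```bash
python3 -m jog '[{"slide":[0,0,1],"dr":[0,0,0],"jaw":-0.8},{"slide":[0,0,1],"dr":[0,0,0],"jaw":-0.8},{"slide":[0,0,1],"dr":[0,0,0],"jaw":-0.5},{"slide":[0,0,1],"dr":[0,0,0],"jaw":-0.3},{"slide":[0,0,1],"dr":[0,0,0],"jaw":-0.3},{"slide":[0,0,-10],"dr":[0,0,0],"jaw":-0.3},{"slide":[0,0,-50],"dr":[0,0,0],"jaw":-0.2},{"slide":[0,0,-90],"dr":[0,0,0],"jaw":-0.2},{"slide":[0,0,-130],"dr":[0,0,0],"jaw":-0.2},{"slide":[0,0,-170],"dr":[0,0,0],"jaw":-0.2}]'
python3 -m jog '[{"slide":[0,-40,-30],"dr":[0,0,-7],"jaw":-0.2},{"slide":[0,-80,-30],"dr":[0,0,-14],"jaw":-0.2},{"slide":[0,-120,-30],"dr":[0,0,-21],"jaw":-0.2},{"slide":[0,-160,-30],"dr":[0,0,-28],"jaw":-0.2},{"slide":[0,-200,-30],"dr":[0,0,-35],"jaw":-0.2},{"slide":[0,-240,-30],"dr":[0,0,-42],"jaw":-0.2},{"slide":[0,-240,-30],"dr":[0,0,-49],"jaw":-0.2},{"slide":[0,-240,-30],"dr":[0,0,-56],"jaw":-0.2},{"slide":[0,-240,-30],"dr":[0,0,-63],"jaw":-0.2},{"slide":[0,-240,-30],"dr":[0,0,-70],"jaw":-0.2}]'
python3 -m jog '[{"slide":[0,0,0],"dr":[0,0,-5],"jaw":-0.2},{"slide":[0,0,0],"dr":[0,0,-10],"jaw":-0.2},{"slide":[0,0,0],"dr":[0,0,-10],"jaw":-0.2},{"slide":[0,0,0],"dr":[0,0,-10],"jaw":-0.2},{"slide":[0,0,0],"dr":[0,0,-10],"jaw":-0.2}]'
python3 - <<'E'
from h import *
p,_=tool();print(p)
P=[587.5+175*np.cos(np.radians(78)),243.4+175*np.sin(np.radians(78)),129]
s=snap('scene');t=snap('top');ut=proj(t,P)[0];us=proj(s,P)[0];print(ut,us)
a=t['pixels'][140:260,150:440]; b=s['pixels'][250:400,300:460]
c=np.vstack([cv2.resize(a,(720,298),interpolation=2),cv2.copyMakeBorder(cv2.resize(b,(320,300),interpolation=2),0,0,0,400,0)])
cv2.imwrite('pics/p4.png',c)
E
```

```text
clock: 28.92
eef_pos: [387.3, -301.8, 179.3]
tcp_rot: [0.999, -0.049, -0.0, -0.0]
ft_force: [1.3, 0.9, 0.1]
gripper_width: 33.8
grasp_force: 0.0
clock: 29.75
eef_pos: [411.2, -62.8, 207.5]
tcp_rot: [0.844, 0.536, 0.0, -0.0]
ft_force: [-0.3, -0.3, -0.1]
gripper_width: 34.1
grasp_force: 0.0
clock: 30.17
eef_pos: [411.3, -62.9, 207.3]
tcp_rot: [0.797, 0.604, 0.0, -0.0]
ft_force: [0.9, 0.1, 0.2]
gripper_width: 34.1
grasp_force: 0.0
[411.33410859 -62.88949721 207.33793736]
[171.17822921 148.21342131] [349.05267179 434.98015759]
```

View pics/p4.png

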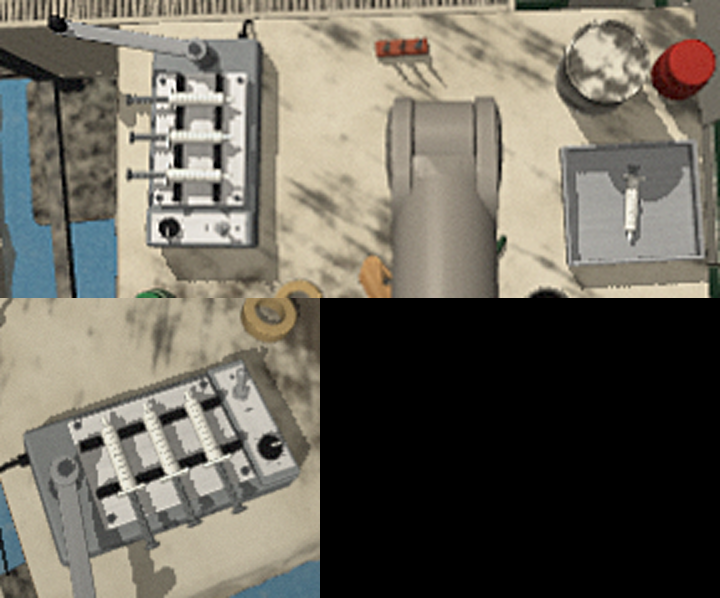

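The spent syringe lies flat in the tray (p4 632,205). All three full ones are in their grooves, and the keeper knob is at (58,24). Next: bring the keeper back.

Run:
```python
from h import *
t=snap('top')
k=onplane(t,[[58/2.483+149.6,24/2.483+139.6]],129)[0]+[-1,2,0];d=k[:2]-[587.5,243.4];print(k,np.hypot(*d),np.degrees(np.arctan2(d[1],d[0])))
ang=np.degrees(np.arctan2(d[1],d[0]))
P=np.array([587.5,243.4])+175*np.array([np.cos(np.radians(ang)),np.sin(np.radians(ang))]);print(P)
print(delta([*P,200],ang-90))
```

```text
[619.38957037 410.87885185 129.        ] 170.4878603179959 79.21938752411789
[620.23356123 415.31135497]
[array([516.7,  72.3,   7.3]), ('dz', np.float64(-4.8))]
```

```bash
python3 -m jog '[{"slide":[40,5.6,0],"dr":[0,0,-1],"jaw":-0.2},{"slide":[80,11.2,0],"dr":[0,0,-2],"jaw":-0.2},{"slide":[120,16.8,0],"dr":[0,0,-3],"jaw":-0.2},{"slide":[160,22.4,0],"dr":[0,0,-4],"jaw":-0.2},{"slide":[200,28,0],"dr":[0,0,-4.8],"jaw":-0.2},{"slide":[240,33.6,0],"dr":[0,0,-4.8],"jaw":-0.2},{"slide":[280,39,0],"dr":[0,0,-4.8],"jaw":-0.2},{"slide":[320,44.6,0],"dr":[0,0,-4.8],"jaw":-0.2},{"slide":[360,50,0],"dr":[0,0,-4.8],"jaw":-0.2},{"slide":[400,56,0],"dr":[0,0,-4.8],"jaw":-0.2}]'
python3 -m jog '[{"slide":[40,5.7,0],"dr":[0,0,0],"jaw":-0.2},{"slide":[80,11,0],"dr":[0,0,0],"jaw":-0.2},{"slide":[115,16,5],"dr":[0,0,0],"jaw":-0.2},{"slide":[115,16,5],"dr":[0,0,0],"jaw":-0.2},{"slide":[115,16,5],"dr":[0,0,0],"jaw":-0.2},{"slide":[115,16,5],"dr":[0,0,0],"jaw":-0.2}]'
python3 -c "
from h import *
print(tool()[0],delta([619.8,413,104],-10.8),bot.get_obs()['joint_pos'])"
```

```text
clock: 31.15
eef_pos: [572.9, 309.9, 206.6]
tcp_rot: [0.77, 0.638, -0.0, -0.0]
ft_force: [0.7, -0.1, 0.1]
gripper_width: 34.1
grasp_force: 0.0
clock: 31.65
eef_pos: [609.9, 416.7, 201.4]
tcp_rot: [0.771, 0.637, -0.001, 0.001]
ft_force: [0.1, -0.9, -0.0]
gripper_width: 34.2
grasp_force: 0.0
[609.93929052 416.68930545 201.42816232] [array([-1.6, 10.4, 97.4]), ('dz', np.float64(-0.0))] [-1.04079764  0.66452407  0.64543716  1.33337047 -0.39681419  1.27406184
 -0.57183101]
```

```bash
python3 -m jog '[{"slide":[-1.6,10.4,10],"dr":[0,0,0],"jaw":0},{"slide":[-1.6,10.4,30],"dr":[0,0,0],"jaw":0},{"slide":[-1.6,10.4,50],"dr":[0,0,0],"jaw":0},{"slide":[-1.6,10.4,70],"dr":[0,0,0],"jaw":0},{"slide":[-1.6,10.4,85],"dr":[0,0,0],"jaw":0},{"slide":[-1.6,10.4,96],"dr":[0,0,0],"jaw":0},{"slide":[-1.6,10.4,96],"dr":[0,0,0],"jaw":-0.2},{"slide":[-1.6,10.4,96],"dr":[0,0,0],"jaw":-0.2},{"slide":[-1.6,10.4,96],"dr":[0,0,0],"jaw":-0.2}]'
python3 - <<'E'
from h import *
p,r=tool(); piv=np.array([587.5,243.4]);print(p)
cur=np.degrees(np.arctan2(*(r.apply([0,1,0])[[1,0]])))
for A in [79.2,85,91,97,103,109,115,121,127,133]:
    a=np.radians(A); P=np.array([*(piv+174*np.array([np.cos(a),np.sin(a)])),105])
    print(A,r.inv().apply(P-p).round(1), 'dz',round(-(A-90-cur),1))
E
```

```text
clock: 32.4
eef_pos: [620.9, 414.2, 107.7]
tcp_rot: [0.77, 0.638, 0.001, 0.0]
ft_force: [0.3, -0.1, 1.1]
gripper_width: 34.1
grasp_force: 0.0
[620.85667439 414.15892878 107.65119168]
79.2 [ 0.  -0.8  2.6] dz 0.0
85 [ -0.9 -18.4   2.6] dz -5.8
91 [ -3.7 -36.4   2.6] dz -11.8
97 [ -8.3 -54.    2.5] dz -17.8
103 [-14.8 -71.    2.5] dz -23.8
109 [-23.  -87.3   2.5] dz -29.8
115 [ -32.8 -102.6    2.4] dz -35.8
121 [ -44.2 -116.8    2.4] dz -41.8
127 [ -57.1 -129.7    2.3] dz -47.8
133 [ -71.2 -141.2    2.3] dz -53.8
```

```bash
python3 -m jog '[{"slide":[0,-7,2.5],"dr":[0,0,-2],"jaw":-0.2},{"slide":[-0.9,-18.4,2.5],"dr":[0,0,-6],"jaw":-0.2},{"slide":[-3.7,-36.4,2.5],"dr":[0,0,-12],"jaw":-0.2},{"slide":[-8.3,-54,2.5],"dr":[0,0,-18],"jaw":-0.2},{"slide":[-14.8,-71,2.5],"dr":[0,0,-24],"jaw":-0.2},{"slide":[-23,-87.3,2.5],"dr":[0,0,-30],"jaw":-0.2},{"slide":[-32.8,-102.6,2.5],"dr":[0,0,-36],"jaw":-0.2},{"slide":[-44.2,-116.8,2.5],"dr":[0,0,-42],"jaw":-0.2},{"slide":[-44.2,-116.8,2.5],"dr":[0,0,-42],"jaw":-0.2},{"slide":[-44.2,-116.8,2.5],"dr":[0,0,-42],"jaw":-0.2}]'
python3 - <<'E'
from h import *
p,r=tool(); piv=np.array([587.5,243.4]);print(p)
cur=np.degrees(np.arctan2(*(r.apply([0,1,0])[[1,0]])))
for A in [121,127,133,139,145,151,157,163,169,175,178,180]:
    a=np.radians(A); P=np.array([*(piv+174*np.array([np.cos(a),np.sin(a)])),105])
    print(A,r.inv().apply(P-p).round(1), 'dz',round(-(A-90-cur),1))
E
```

```text
clock: 33.23
eef_pos: [497.5, 393.0, 105.5]
tcp_rot: [0.492, 0.871, 0.002, 0.0]
ft_force: [0.5, 0.3, -0.5]
gripper_width: 34.5
grasp_force: 0.0
[497.53391247 392.97885369 105.46329956]
121 [-0.6  0.1  0.5] dz 0.1
127 [ -1.5 -18.1   0.4] dz -5.9
133 [ -4.3 -36.1   0.3] dz -11.9
139 [ -9.  -53.7   0.3] dz -17.9
145 [-15.4 -70.7   0.2] dz -23.9
151 [-23.7 -87.    0.2] dz -29.9
157 [-3.360e+01 -1.023e+02  1.000e-01] dz -35.9
163 [-4.500e+01 -1.164e+02  1.000e-01] dz -41.9
169 [ -57.9 -129.4   -0. ] dz -47.9
175 [-7.200e+01 -1.408e+02 -1.000e-01] dz -53.9
178 [-7.95e+01 -1.46e+02 -1.00e-01] dz -56.9
180 [-8.460e+01 -1.492e+02 -1.000e-01] dz -58.9
```

```bash
python3 -m jog '[{"slide":[-1.5,-18,0],"dr":[0,0,-6],"jaw":-0.2},{"slide":[-4.3,-36,0],"dr":[0,0,-12],"jaw":-0.2},{"slide":[-9,-53.7,0],"dr":[0,0,-18],"jaw":-0.2},{"slide":[-15.4,-70.7,0],"dr":[0,0,-24],"jaw":-0.2},{"slide":[-23.7,-87,0],"dr":[0,0,-30],"jaw":-0.2},{"slide":[-33.6,-102.3,0],"dr":[0,0,-36],"jaw":-0.2},{"slide":[-45,-116.4,0],"dr":[0,0,-42],"jaw":-0.2},{"slide":[-45,-116.4,0],"dr":[0,0,-42],"jaw":-0.2},{"slide":[-45,-116.4,0],"dr":[0,0,-42],"jaw":-0.2}]'
python3 - <<'E'
from h import *
p,r=tool(); piv=np.array([587.5,243.4]);print(p)
cur=np.degrees(np.arctan2(*(r.apply([0,1,0])[[1,0]])))
for A in [163,169,175,178,180,181,182,183]:
    a=np.radians(A); P=np.array([*(piv+174*np.array([np.cos(a),np.sin(a)])),105])
    print(A,r.inv().apply(P-p).round(1), 'dz',round(-(A-90-cur),1))
s=snap('scene');cv2.imwrite('pics/p5.png',cv2.resize(s['pixels'][260:400,300:460],(480,420),interpolation=2))
E
```

```text
clock: 33.98
eef_pos: [422.4, 293.8, 104.6]
tcp_rot: [0.149, 0.989, 0.001, 0.001]
ft_force: [0.8, -0.2, -0.2]
gripper_width: 34.2
grasp_force: 0.0
[422.37734787 293.84202631 104.58727902]
163 [ 1.3  0.  -0.4] dz -0.1
169 [  0.4 -18.1  -0.5] dz -6.1
175 [ -2.5 -36.1  -0.5] dz -12.1
178 [ -4.7 -45.   -0.5] dz -15.1
180 [ -6.3 -50.8  -0.5] dz -17.1
181 [ -7.3 -53.7  -0.5] dz -18.1
182 [ -8.2 -56.6  -0.5] dz -19.1
183 [ -9.2 -59.5  -0.5] dz -20.1
```

View pics/p5.png

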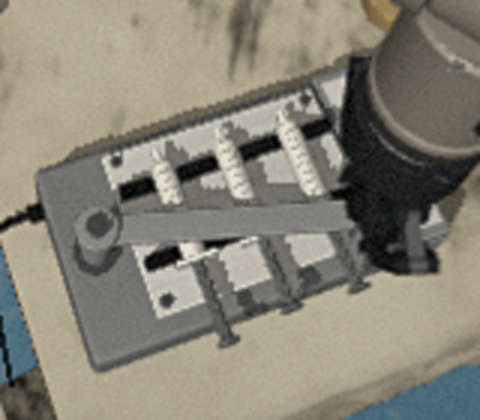

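The keeper sweeps freely above the syringes. I'll drive it to its stop while watching the force.

```bash
python3 -m jog '[{"slide":[0.4,-18,0],"dr":[0,0,-6],"jaw":-0.2},{"slide":[-2.5,-36,0],"dr":[0,0,-12],"jaw":-0.2},{"slide":[-4.7,-45,0],"dr":[0,0,-15],"jaw":-0.2},{"slide":[-5.3,-48,0],"dr":[0,0,-16],"jaw":-0.2},{"slide":[-5.3,-48,0],"dr":[0,0,-16],"jaw":-0.2},{"slide":[-5.3,-48,0],"dr":[0,0,-16],"jaw":-0.2}]'
python3 -m jog '[{"slide":[0,-1.5,0],"dr":[0,0,0],"jaw":-0.2},{"slide":[0,-3,0],"dr":[0,0,0],"jaw":-0.2},{"slide":[0,-3,0],"dr":[0,0,0],"jaw":-0.2},{"slide":[0,-3,0],"dr":[0,0,0],"jaw":-0.2}]'
python3 -m jog '[{"slide":[0,-1.5,0],"dr":[0,0,0],"jaw":-0.2},{"slide":[0,-3,0],"dr":[0,0,0],"jaw":-0.2},{"slide":[0,-3,0],"dr":[0,0,0],"jaw":-0.2},{"slide":[0,-3,0],"dr":[0,0,0],"jaw":-0.2}]'
```

```text
clock: 34.53
eef_pos: [412.6, 247.5, 103.9]
tcp_rot: [0.007, 1.0, 0.0, 0.0]
ft_force: [0.7, -0.5, 0.2]
gripper_width: 34.0
grasp_force: 0.0
clock: 34.87
eef_pos: [412.0, 243.8, 103.8]
tcp_rot: [0.007, 1.0, 0.0, 0.0]
ft_force: [0.5, 1.3, 0.6]
gripper_width: 34.3
grasp_force: 0.4
clock: 35.2
eef_pos: [412.1, 243.4, 104.0]
tcp_rot: [0.006, 1.0, 0.002, 0.001]
ft_force: [1.2, 7.2, -3.9]
gripper_width: 33.9
grasp_force: 3.6
```

The keeper is hard on its stop (7 N). I'll release, rise and check before the toggle.

```bash
python3 -m jog '[{"slide":[0,4,0],"dr":[0,0,0],"jaw":-0.1},{"slide":[0,6,0],"dr":[0,0,0],"jaw":0},{"slide":[0,6,0],"dr":[0,0,0],"jaw":0},{"slide":[0,6,-20],"dr":[0,0,0],"jaw":0},{"slide":[0,6,-60],"dr":[0,0,0],"jaw":0},{"slide":[0,6,-90],"dr":[0,0,0],"jaw":-0.5},{"slide":[40,-20,-90],"dr":[0,0,0],"jaw":-1},{"slide":[47,-60,-90],"dr":[0,0,0],"jaw":-1},{"slide":[47,-70,-90],"dr":[0,0,0],"jaw":-1},{"slide":[47,-70,-90],"dr":[0,0,0],"jaw":-1}]'
python3 -m jog '[{"slide":[0,0,0],"dr":[0,0,0],"jaw":-1},{"slide":[0,0,0],"dr":[0,0,0],"jaw":-1}]'
python3 - <<'E'
from h import *
p,_=tool();print(p,delta([366,178,82]))
s=snap('scene');t=snap('top')
a=t['pixels'][140:250,195:285];b=s['pixels'][250:390,300:470]
c=np.hstack([cv2.resize(a,(368,450),interpolation=2),cv2.resize(b,(425,350),interpolation=2)[:,:] if 0 else cv2.copyMakeBorder(cv2.resize(b,(425,350),interpolation=2),0,100,0,0,0)])
cv2.imwrite('pics/p6.png',c)
E
```

```text
clock: 36.03
eef_pos: [362.8, 166.7, 193.5]
tcp_rot: [0.009, 1.0, -0.0, -0.001]
ft_force: [0.9, 0.9, -0.1]
gripper_width: 0.2
grasp_force: 0.0
clock: 36.2
eef_pos: [364.4, 171.5, 193.9]
tcp_rot: [0.007, 1.0, 0.0, 0.0]
ft_force: [0.9, 0.0, -0.4]
gripper_width: -0.2
grasp_force: 0.0
[364.36665385 171.49697555 193.87951772] [array([ -1.5,   6.5, 111.9])]
```

View pics/p6.png

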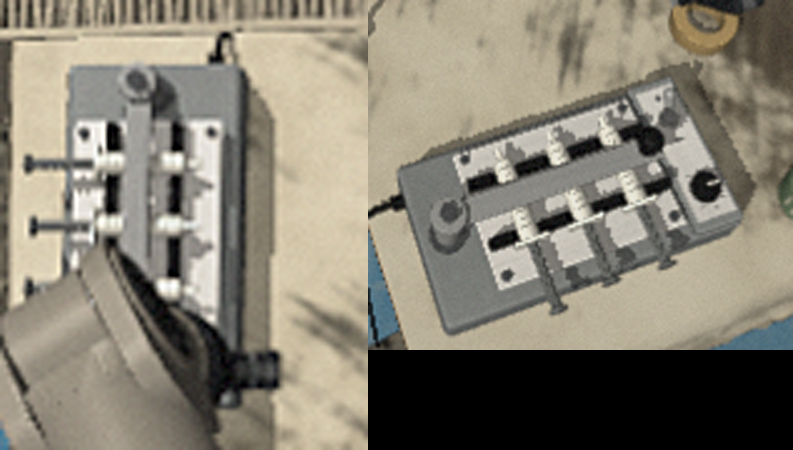

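The keeper lies straight over the cradle and all three syringes (p6: knob 650,140). The toggle is at about (670,105), leaning right. Next I'll lower beside it and push left.

```bash
python3 -m jog '[{"slide":[-1.5,0,40],"dr":[0,0,0],"jaw":-1},{"slide":[-1.5,0,80],"dr":[0,0,0],"jaw":-1},{"slide":[-1.5,0,105],"dr":[0,0,0],"jaw":-1},{"slide":[-1.5,0,112],"dr":[0,0,0],"jaw":-1},{"slide":[-1.5,0,112],"dr":[0,0,0],"jaw":-1},{"slide":[-1.5,0,112],"dr":[0,0,0],"jaw":-1}]'
python3 -m jog '[{"slide":[0,5,0],"dr":[0,0,0],"jaw":-1},{"slide":[0,10,0],"dr":[0,0,0],"jaw":-1},{"slide":[0,15,0],"dr":[0,0,0],"jaw":-1},{"slide":[0,20,0],"dr":[0,0,0],"jaw":-1},{"slide":[0,20,0],"dr":[0,0,0],"jaw":-1},{"slide":[0,20,0],"dr":[0,0,0],"jaw":-1}]'
python3 -m jog '[{"slide":[0,4,0],"dr":[0,0,0],"jaw":-1},{"slide":[0,8,0],"dr":[0,0,0],"jaw":-1},{"slide":[0,8,0],"dr":[0,0,0],"jaw":-1}]'
```

```text
clock: 36.8
eef_pos: [366.2, 171.5, 82.3]
tcp_rot: [0.006, 1.0, 0.0, 0.0]
ft_force: [0.6, -0.1, 0.7]
gripper_width: -0.0
grasp_force: 0.0
clock: 37.3
eef_pos: [365.8, 191.4, 82.1]
tcp_rot: [0.006, 1.0, 0.0, 0.0]
ft_force: [-0.8, -0.4, 0.1]
gripper_width: 0.1
grasp_force: 0.0
clock: 37.55
eef_pos: [366.2, 199.2, 82.0]
tcp_rot: [0.007, 1.0, 0.0, 0.0]
ft_force: [-0.2, -0.4, 1.1]
gripper_width: 0.1
grasp_force: 0.2
```

```bash
for i in 1; do python3 -m jog '[{"slide":[0,3,0],"dr":[0,0,0],"jaw":-1},{"slide":[0,6,0],"dr":[0,0,0],"jaw":-1},{"slide":[0,6,0],"dr":[0,0,0],"jaw":-1}]'; done
python3 -m jog '[{"slide":[0,3,0],"dr":[0,0,0],"jaw":-1},{"slide":[0,6,0],"dr":[0,0,0],"jaw":-1},{"slide":[0,6,0],"dr":[0,0,0],"jaw":-1}]'
python3 -m jog '[{"slide":[0,3,0],"dr":[0,0,0],"jaw":-1},{"slide":[0,6,0],"dr":[0,0,0],"jaw":-1},{"slide":[0,6,0],"dr":[0,0,0],"jaw":-1}]'
```

```text
clock: 37.8
eef_pos: [365.8, 205.7, 81.7]
tcp_rot: [0.006, 1.0, 0.0, 0.0]
ft_force: [0.4, -0.0, -0.3]
gripper_width: 0.2
grasp_force: 0.0
clock: 38.05
eef_pos: [365.9, 211.6, 81.7]
tcp_rot: [0.006, 1.0, 0.0, 0.0]
ft_force: [0.3, 0.3, -0.4]
gripper_width: -0.4
grasp_force: 0.0
clock: 38.3
eef_pos: [365.9, 216.8, 81.6]
tcp_rot: [0.006, 1.0, -0.0, -0.0]
ft_force: [0.2, -1.4, 0.5]
gripper_width: -0.1
grasp_force: 0.2
```

```bash
python3 -m jog '[{"slide":[0,-15,0],"dr":[0,0,0],"jaw":-1},{"slide":[0,-30,0],"dr":[0,0,0],"jaw":-1},{"slide":[0,-50,-30],"dr":[0,0,0],"jaw":-1},{"slide":[0,-80,-70],"dr":[0,0,0],"jaw":-1},{"slide":[0,-110,-110],"dr":[0,0,0],"jaw":-1},{"slide":[0,-150,-110],"dr":[0,0,0],"jaw":-1},{"slide":[0,-170,-110],"dr":[0,0,0],"jaw":-1},{"slide":[0,-170,-110],"dr":[0,0,0],"jaw":-1}]'
cat > tg.py <<'E'
from vib import *
s=snap('scene');im0=cv2.imread('pics/scene0.png');im1=s['pixels']
O=np.array([482.7,246.8])
for nm,y,z in(('right',-42.2,87.4),('left',-17.8,87.4),('up',-30,90)):
    P=[*(Rm@[-115.5,y]+O),z];u,v=proj(s,P)[0];u,v=int(round(u)),int(round(v));print(nm,u,v,im0[v-1:v+2,u-1:u+2].mean().round(),im1[v-1:v+2,u-1:u+2].mean().round())
x0,x1,y0,y1=408,436,280,312
print(cv2.cvtColor(im0,6)[y0:y1:2,x0:x1:1]);print(cv2.cvtColor(im1,6)[y0:y1:2,x0:x1:1])
E
python3 -c "
import numpy as np;np.set_printoptions(linewidth=200)
exec(open('tg.py').read())"
```

```text
clock: 38.97
eef_pos: [364.1, 41.8, 192.9]
tcp_rot: [0.011, 1.0, 0.001, 0.001]
ft_force: [0.4, 0.3, -1.0]
gripper_width: 0.1
grasp_force: 0.0
right 420 285 148.0 198.0
left 425 296 133.0 134.0
up 423 290 120.0 148.0
[[154 165 172 123 101 107 102 102  89  79  90  88  98  89  96  95  94  98  92  97  89  94  85  90 132 131 124 120]
 [ 98 101 105 102  99 104  96  94 107 117 118 121 130 116  98  93  98  99  91  84  91  85  84  75  78 106 121 123]
 [ 91 101 110 120 116 120 134 133 143 168 171 182 185 162  95  94 107  92  90  84  77  77  76  66  62  92 107 113]
 [129 133 143 166 166 192 201 198 205 202 139 133 146 136  93  77  94 104  95  87  85  84  78  67  62  49  57  86]
 [199 193 199 190 193 201 191 132 142 188 132 139 164 150 111 101  84  96 100 100  91  88  91  89  78  63  51  71]
 [177 197 193 196 192 196 197 156 137 187 154 132 138 128 104 109 128 124 105 102  99  93  99  98  95  86  74  60]
 [121 180 194 198 195 191 192 198 199 198 168 141 142 120 109 183 202 181 128  83  95 104 103  98  95  92  85  73]
 [122 130 181 187 198 199 196 192 175 134 134 130 136 108 110 118 127 188 200 1
[... 2097 characters left out ...]
 113 108]
 [ 22  32  57  53  57  99 119 117 124 103 100  95  88  85  83 105 136 148 191 205 205 198 153 101 106 111 110 112]
 [ 11  18   9  19  17  15  17  22  51 110 125 123 126 122 125 195 208 209 202 202 204 204 205 153  99 105 108 109]
 [ 13  12  28  22  19  25  13  20  14  30  83 120 127 123 126 174 192 192 195 197 203 201 204 201 157 101  99 110]
 [ 37  17  34  43  43  33  24  27  20  22  62 111 122 119 116 114 139 187 202 207 201 200 199 203 200 156 104  93]
 [ 50  25  29  26  32  37  19  21  17  41 126 195 203 197 203 203 200 199 203 203 202 200 199 200 200 200 158 103]
 [ 78  23  17  13  15  21   9  37  62  78 183 206 202 200 195 199 196 196 195 198 202 201 201 203 203 205 199 157]]
```

The bat's bright tip moved from about (420,285) to (425,297), so the toggle is now leaning left. A last numeric check that nothing shifted, then hand in.

Run:
```python
from h import *
s=snap('scene')['pixels'];t=snap('top')['pixels'];G=lambda i:cv2.GaussianBlur(i,(5,5),0).astype(int)
p6=cv2.resize(cv2.imread('pics/p6.png')[:350,368:],(170,140),interpolation=3)
d=np.abs(G(p6)-G(s[250:390,300:470])).max(2);ys,xs=np.nonzero(d>40);print('vib diff',len(ys),(xs.min()+300,xs.max()+300,ys.min()+250,ys.max()+250) if len(ys) else '')
p4=cv2.resize(cv2.imread('pics/p4.png')[:298],(290,120),interpolation=3)
d=np.abs(G(p4)-G(t[140:260,150:440])).max(2)[:,215:];print('tray diff',(d>40).sum())
```

```text
vib diff 132 (np.int64(418), np.int64(447), np.int64(250), np.int64(289))
tray diff 0
```

```bash
python3 -c "
from workcell import bot
print(bot.finish_job())"
```

```text
the job is handed in; nothing more can be done
None
```

The job is handed in, though no verdict came back: by the camera images, the three full syringes lie in the grooves under the closed keeper, the one spent syringe is flat in the wash tray, and the toggle was flipped left last.

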